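Stack the specimen cases and lock the column in its carrier

TASK

Take the two specimen cases from the sloping rack and stack them squarely on the grey-lidded case in the carrier, the heavy blue-lidded case first and the yellow-lidded one on top, each with its foot fully down inside the raised rim of the lid below. Then swing the carrier's wire hold-down bail with the red grip over and down until its rubber pad rests on the top lid, so the column can be carried off. Leave the specimens, the blue holder and the marker where they lie.

Things in the scene. Friction and masses are not known exactly. Their poses are not given: they have to be found in the camera images.
- case_grey: closed case, light grey with grey lid, 0.5 kg, standing in the carrier's seat. Origin: centre of the foot's underside; x along its 100 mm length, y across its 60 mm width (grip here, sides plain above 7 mm), z up. Foot 85 x 45 x 6.5 mm. Lid top at z = 50 mm, its rim 5 mm higher round a seat 89 x 49 mm (95 x 55 at the mouth) for the next case's foot: each case adds 50 mm.
- case_blue: closed case, light grey with blue lid, 0.55 kg, in a bay of the rack, tilted with it. Origin: centre of the foot's underside; x along its 100 mm length, y across its 60 mm width (grip here, sides plain above 7 mm), z up. Foot 85 x 45 x 6.5 mm. Lid top at z = 50 mm, its rim 5 mm higher round a seat 89 x 49 mm (95 x 55 at the mouth) for the next case's foot: each case adds 50 mm.
- case_yellow: closed case, light grey with yellow lid, 0.3 kg, in the other bay, tilted with it. Origin: centre of the foot's underside; x along its 100 mm length, y across its 60 mm width (grip here, sides plain above 7 mm), z up. Foot 85 x 45 x 6.5 mm. Lid top at z = 50 mm, its rim 5 mm higher round a seat 89 x 49 mm (95 x 55 at the mouth) for the next case's foot: each case adds 50 mm.
- sloping_rack: fixed grey sheet-metal rack, 264 mm wide (y), 120 deep, origin on the worktop below its middle. Two bays centred at y = +67 and -67 mm; surface rises at 25 degrees towards its +x, so the z axis of a case in it leans 25 degrees towards the rack's -x. Front lip 16 mm, ribs beside the bays 5 mm above the slope. A case's origin lies at about x = 0, z = 45 mm.
- carrier: fixed aluminium carrier, base plate 170 x 104 mm; origin on the worktop under the column's centre, x towards its back. Seat at z = 12 mm with the same rim as the lids. A back bracket 56 mm wide, 176 high at x = 72 to 90 mm carries the bail's hinge. With three cases the top lid is at z = 162 mm. Sides and front are open.
- bail (a joint): angle of the bail about its hinge (rad): about 2 at the start, open and leaning away over the back; pi/2 upright; 0 lying level towards the front (-x of the carrier) with its pad on the top lid of three nested cases. Stiff: stays where it is left (1 to 2 N at the grip moves it).
- bail_grip (a point): centre of the red grip sleeve (13 mm thick, 34 mm long, along the carrier's y) at the free end of the bail, 88 mm from the hinge; wire arms 7 mm thick at y = +-20 mm run from it to the hinge; the rubber pad is 72 mm from the hinge, its sole 14 mm under the wires when closed.
- bail_hinge (a point): point on the bail's hinge axis, on top of the carrier's bracket: x = 78 mm, y = 0, z = 176 mm from the carrier's origin; the axis runs along the carrier's y
- ore: loose cut ore piece, 48 x 72 x 21 mm, to be left alone
- resin: loose ore slice cast in resin, 50 x 74 x 20 mm, to be left alone
- holder: loose blue upright holder, 37 x 98 x 82 mm, to be left alone
- pen: loose white and black marker, 18 x 134 x 18 mm, to be left alone
Not all that is in view belongs to the job. What is shaped like the case_blue but turquoise is not meant.

How it is judged:
By the outcome, as a careful person would: the job done as asked, in the order asked, and still so for the second after the job is handed in, with the robot touching nothing.
It also fails if it takes over 72 s, if anything falls off the work surface, if the arm or the gripper's body presses on something with over 40 N, if the wrist force passes 120 N, or if a joint passes its speed limit or range.

ROBOT

A 7-joint arm with a two-finger parallel gripper is mounted at the origin on a cart in front of the work surface, level with it; the furniture and walls round the work are solid. World frame = base frame: x ahead of the robot, y to its left, z up, the work surface at z = 0. Lengths are in mm, angles in rad, forces in N, time in s.
With the tool pointing down it reaches from about 400 to 850 mm from the base axis. Payload 6.9 kg.
Tool frame: the origin (TCP) lies between the finger pads; the fingertips stand 17 mm ahead of it and the grasp point (between the pads) lies 2 mm behind it; z points along the fingers, x is the direction in which the jaws open and shut, and the axes are right-handed (so a half turn about z gives the same grasp; the last joint's range is limited). The gripper opens to 85 mm and grips with 20 to 120 N. Pads are 22 mm wide; open, the fingers measure 114 mm over their backs; the gripper's body (76 mm by 85 mm) begins 54 mm behind the grasp point. The pads swing forward as they close: fully open they stand 13 mm farther back than shut.
Start: joints at [1.319, 0.507, -0.238, 1.5, 0.126, 1.149, -0.155], TCP at [218.854, -585.418, 248.275] pointing down, gripper open.
Joint ranges: [-3.08, 3.08], [-0.24, 2.05], [-1.43, 1.35], [0, 2.5], [-1.52, 4.66], [0.17, 1.96], [-2.89, 2.89]. Speed limits (rad/s): [2.39, 2.39, 3.14, 3.14, 3.14, 3.14, 3.14].

INTERFACE

Orientations are given as a unit quaternion [x, y, z, w].
In Python, from cell import robot, imaging gives the robot as it stands.
- The arm moves only by the tool servo_tool, never from a script. Its argument "plan" is a list of rows, each a list of 3 entries, a list of its own where there are three numbers: the closure, from 0 (fully open) to 1 (shut), then the shift along the tool's x, y, z in cm, then the turn, a rotation vector about the tool's x, y, z in degrees. A call has 1 to 5 rows; each row is the pose to reach, as a shift and turn from the pose commanded when the call began, along the tool's axes at that moment; what a row does not reach only later rows make up. A row lasts 1/8 s, in which the tool goes at most 62.5 mm and 10.7 degrees, less where a joint would pass 70% of its speed; a pose out of reach is approached as far as the arm can. A call with a gripper value outside its range is refused whole. The fingers move at their own pace and stop on an object; "squeeze" is the grip in N (left out, the last holds). Time passes only in rows, so rows that repeat a pose let the fingers close. It gives the time, the measured TCP pose, the force and the opening at its end, in the units of the state.
- robot.observe(): the state, without advancing time (a new reading comes with each control period).
- imaging.capture(name): name is "scene" or "top"; returns (picture, depth): 480x640x3 uint8, red, green, blue; 480x640 float32, mm along the optical axis (not along the pixel's ray), 0 where there is no reading.
- imaging.get_calibration(name): a dict with "fx", "fy", "cx", "cy" (pixels), "k1" (the pictures are not rectified: a ray, as slopes to the right and down, at radius r is drawn at 1 + k1 r^2 times it, then the intrinsics apply), "R" (3x3) and "t" (3): a world point X has camera coordinates R X + t. Camera axes: x right, y down, z forward; pixel columns grow to the right and rows downward; lengths in mm; the calibration is good to about 2 mm. A picture is of the moment at which its call begins. get_calibration takes no time and is no camera call.
- robot.job_done(): hands the job in, once; it reports no verdict.
The state is a dict: "t": time; "joint_positions": joint angles; "dq": joint speeds; "tau": joint torques, N m; "eef_pos": TCP position; "tcp_rot": TCP orientation; "contact_force": force on the tool from outside, world axes, zero at the start; "wrist_torque": the same for the moment, N m; "finger_gap": opening from 0.0 (shut) to 1.0 (fully open).
Only numpy, scipy, OpenCV 4.12 (cv2) and the standard library are available. Lean on these libraries where they do the work, as an engineer would, in place of code of your own. Each camera call takes 0.05 s, during which the arm holds its last target. There are 200 camera calls.

## Working session

There is one attempt and no reset: what is moved stays moved. The work goes in short steps, Python scripts to look and compute and a tool call to move; the robot and the scene stay as the last step left them, time stands still between calls to the robot, and variables do not carry over. Pictures are saved under pics/ and viewed, about 8 in all and at most 12, crops included, and the job is handed in when it is done.

Besides the shell and the picture viewer there is one more tool, called after "Request:" by a JSON object that holds its "name" and its "arguments". servo_tool: Moves the arm, as the interface text tells. Its arguments: {"type":"object","properties":{"plan":{"type":"array"},"squeeze":{"type":"number"}},"required":["plan"]}

```bash
ls; mkdir -p pics
cat > h.py <<'E'
import numpy as np, cv2
from cell import robot, imaging
from scipy.spatial.transform import Rotation as Rn
def cap(n):
    p,d=imaging.capture(n); return p,d,imaging.get_calibration(n)
def pts(d,c):
    "world point per pixel from depth"
    h,w=d.shape; u,v=np.meshgrid(np.arange(w),np.arange(h))
    K=np.array([[c['fx'],0,c['cx']],[0,c['fy'],c['cy']],[0,0,1.]])
    n=cv2.undistortPoints(np.stack([u,v],-1).reshape(-1,1,2).astype(float),K,np.array([c['k1'],0,0,0.])).reshape(h,w,2)
    X=np.dstack([n*d[...,None],d])
    return (X-np.array(c['t']))@np.array(c['R'])
def save(n,p): cv2.imwrite('pics/'+n,cv2.cvtColor(p,cv2.COLOR_RGB2BGR))
E
python3 - <<'E'
from h import *
for n in('scene','top'):
    p,d,c=cap(n); save(n+'0.png',p); np.savez(n+'0.npz',p=p,d=d); R=np.array(c['R']);print(n,-R.T@np.array(c['t']),R[2],(d>0).mean(),c['k1'],c['fx'])
print(robot.observe())
E
```

```text
pics
scene [-360.07462869  469.67756169 1218.40284166] [ 0.59013475 -0.28225977 -0.75635335] 0.9959537760416667 -0.1759668496449217 590.7086356519179
top [ 221.27550177   80.42259885 1707.00225147] [ 0.16776237 -0.01489702 -0.9857149 ] 0.9960286458333333 -0.11695142063521559 565.9681149096865
{'t': 0.1, 'joint_positions': array([ 1.31849341,  0.508275  , -0.23750903,  1.50103461,  0.1256706 ,
        1.14893193, -0.15480248]), 'dq': array([ 0.00061237, -0.00233574,  0.00018196, -0.00402538, -0.00032911,
        0.00016054,  0.00122067]), 'tau': array([-5.71958852e-03, -6.21836400e+01, -2.19504297e+00, -2.50208044e+01,
        1.25278422e-02,  7.74862681e-03,  2.17828102e-05]), 'eef_pos': array([ 218.66025913, -585.03650531,  247.5020213 ]), 'tcp_rot': array([ 8.21643282e-01, -5.70001424e-01, -6.88745780e-04, -4.67843768e-04]), 'contact_force': array([-0.21491199, -0.39420905, -0.28054512]), 'wrist_torque': array([-0.00444668,  0.06015141,  0.00092066]), 'finger_gap': 0.9986825202089655}
```

View pics/scene0.png

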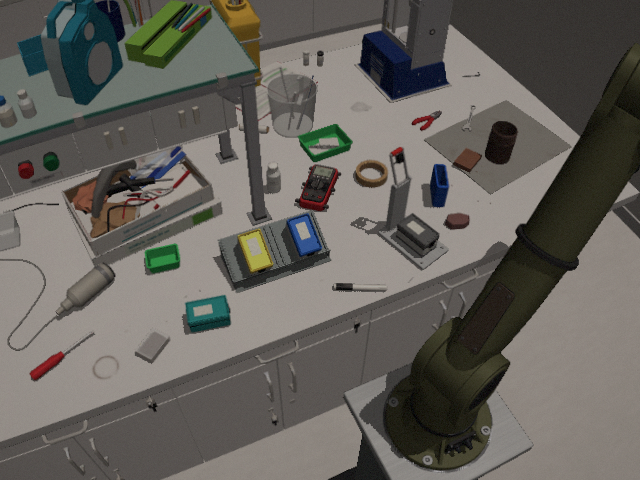

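View pics/top0.png

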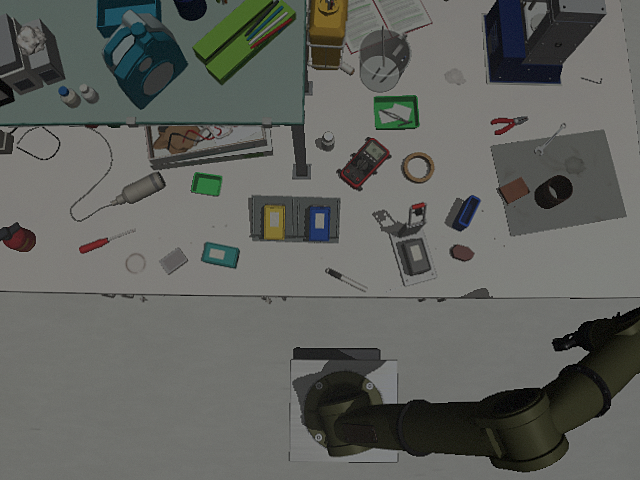

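The scene picture shows yellow at (255,250), blue at (304,234), the grey case at (417,232) and the bail grip at (397,153). In the top picture they are at (274,222), (318,222), (413,256) and (417,210). The turquoise decoy is at (208,312) in the scene picture. Next I'll measure them.

```bash
cat >> h.py <<'E'
def lid(n,p,d,c,box,lo,hi):
    "mask by HSV in box -> centroid px, world points"
    hsv=cv2.cvtColor(p,cv2.COLOR_RGB2HSV); m=cv2.inRange(hsv,lo,hi)
    b=np.zeros_like(m); x0,y0,x1,y1=box; b[y0:y1,x0:x1]=1; m=m*b
    k,l,s,_=cv2.connectedComponentsWithStats(m); i=1+np.argmax(s[1:,4]); return l==i
def cast(uv,c,n,h):
    "rays through pixels onto plane n.X=h"
    K=np.array([[c['fx'],0,c['cx']],[0,c['fy'],c['cy']],[0,0,1.]]); R=np.array(c['R'])
    q=cv2.undistortPoints(np.asarray(uv,float).reshape(-1,1,2),K,np.array([c['k1'],0,0,0.])).reshape(-1,2)
    D=np.c_[q,np.ones(len(q))]@R; o=-R.T@np.array(c['t']); n=np.asarray(n,float)
    return o+D*((h-o@n)/(D@n))[:,None]
def plane(X):
    m=np.median(X,0)
    for _ in range(4):
        ctr=X.mean(0);n=np.linalg.svd(X-ctr,full_matrices=False)[2][2]; n*=np.sign(n[2]); r=(X-ctr)@n; X=X[abs(r)<max(2*r.std(),1)]
    return n,ctr,r.std(),len(X)
E
python3 - <<'E'
from h import *
B={'scene':dict(y=(225,220,285,280),b=(280,205,330,265),g=(385,205,450,260),r=(380,140,415,180)),'top':dict(y=(255,195,292,250),b=(298,195,340,250),g=(390,225,440,285),r=(400,195,440,230))}
HS=dict(y=((20,120,80),(35,255,255)),b=((105,120,50),(125,255,255)),r=((0,130,70),(8,255,255)))
for n in('scene','top'):
    z=np.load(n+'0.npz');p,d=z['p'],z['d'];c=imaging.get_calibration(n);W=pts(d,c)
    # worktop check
    for k in 'ybr':
        m=lid(n,p,d,c,B[n][k],*HS[k]); v,u=np.nonzero(m); X=W[m]; X=X[np.isfinite(X).all(1)]
        print(n,k,m.sum(),u.mean().round(1),v.mean().round(1),np.median(X,0).round(1),[a.round(3) if hasattr(a,'round') else a for a in plane(X)])
    x0,y0,x1,y1=B[n]['g']; print('worktop z', np.median(W[350:360,130:140,2] if n=='scene' else W[265:275,270:310,2]))
    # heights map crop of carrier
    cr=p[y0-75:y1+20,x0-40:x1+30]; big=cv2.resize(cr,None,fx=4,fy=4,interpolation=cv2.INTER_CUBIC); save(n+'_car.png',np.clip(big*1.6,0,255).astype(np.uint8)); print(big.shape,(x0-40,y0-75))
E
```

```text
scene y 741 255.3 251.0 [535.3 209.4  89.8] [array([-0.082, -0.981,  0.176]), array([538.213, 209.658,  95.106]), np.float64(18.675), 741]
scene b 711 304.2 235.2 [532.3  77.9  89. ] [array([-0.105, -0.959,  0.263]), array([533.634,  79.191,  96.598]), np.float64(18.375), 711]
scene r 51 396.7 150.8 [ 557.7 -184.7  263.4] [array([-0.005, -0.094,  0.996]), array([ 557.602, -182.703,  263.467]), np.float64(2.064), 44]
worktop z 1.9142680860400754
(600, 540, 3) (345, 130)
top y 545 273.6 222.6 [538.2 211.5  88.2] [array([-0.052,  0.996,  0.074]), array([542.456, 210.102,  92.986]), np.float64(18.714), 545]
top b 526 319.0 224.4 [533.4  78.5  88. ] [array([0.048, 0.999, 0.008]), array([536.343,  78.022, 104.406]), np.float64(18.465), 526]
top r 44 418.0 205.5 [ 559.4 -181.1  263.4] [array([0.803, 0.221, 0.554]), array([ 559.305, -181.321,  263.555]), np.float64(2.337), 39]
worktop z -0.22044575380108844
(620, 480, 3) (350, 150)
```

Run:
```python
from h import *
B={'scene':dict(y=(225,220,285,280),b=(280,205,330,265)),'top':dict(y=(255,195,292,250),b=(298,195,340,250))}
HS=dict(y=((20,120,80),(35,255,255)),b=((105,120,50),(125,255,255)))
for n in('scene','top'):
    z=np.load(n+'0.npz');p,d=z['p'],z['d'];c=imaging.get_calibration(n);W=pts(d,c)
    for k in 'yb':
        m=lid(n,p,d,c,B[n][k],*HS[k]).astype(np.uint8)
        f=cv2.morphologyEx(m,cv2.MORPH_CLOSE,np.ones((13,13))) if 1 else m
        e=cv2.erode(f,np.ones((5,5)))>0; X=W[e]; r=np.linalg.lstsq(np.c_[X[:,:2],np.ones(len(X))],X[:,2],rcond=None)[0]
        for _ in range(5):
            res=X[:,2]-np.c_[X[:,:2],np.ones(len(X))]@r; g=abs(res-np.median(res))<4; r=np.linalg.lstsq(np.c_[X[g,:2],np.ones(g.sum())],X[g,2],rcond=None)[0]
        nn=np.array([-r[0],-r[1],1]);nn/=np.linalg.norm(nn)
        print(n,k,len(X),g.sum(),'n',nn.round(3),'tilt',np.degrees(np.arccos(nn[2])).round(1),'z@med',np.median(X,0).round(1))
        # outline rays on rim-top plane, assumed 25deg towards -x
        N=np.array([-np.sin(np.radians(25)),0,np.cos(np.radians(25))]); h=np.median(X[g]@N)
        cs,_=cv2.findContours(f,cv2.RETR_EXTERNAL,cv2.CHAIN_APPROX_NONE); q=max(cs,key=len)
        P=cast(q.reshape(-1,2),c,N,h+5); ex=np.array([np.cos(np.radians(25)),0,np.sin(np.radians(25))])
        L=np.c_[P@ex,P[:,1]].astype(np.float32); (a,b),s,t=cv2.minAreaRect(L); print('   h',h.round(1),'rect',a,b,s,t, 'world',(ex*a+N*(h+5)+np.array([0,b,0])).round(1))
```

```text
scene y 645 271 n [-0.305 -0.125  0.944] tilt 19.2 z@med [543.6 208.9  92.3]
   h -146.0 rect 530.9205322265625 209.4027862548828 (59.88532257080078, 100.07524871826172) 88.97832489013672 world [540.8 209.4  96.6]
scene b 609 299 n [-0.32  -0.168  0.933] tilt 21.2 z@med [540.   77.5  92.2]
   h -144.8 rect 527.36376953125 79.4019546508789 (61.95036315917969, 101.64139556884766) 88.86195373535156 world [537.   79.4  96.2]
top y 502 49 n [0.26  0.655 0.71 ] tilt 44.8 z@med [544.5 209.   90.8]
   h -147.9 rect 532.9613037109375 208.52076721191406 (58.46062088012695, 101.51738739013672) 89.2165756225586 world [543.4 208.5  95.8]
top b 484 45 n [0.245 0.011 0.97 ] tilt 14.2 z@med [541.4  77.9  90.6]
   h -147.2 rect 530.1163940429688 78.12419891357422 (98.62568664550781, 58.41081237792969) 0.6683548092842102 world [540.6  78.1  95.1]
```

View pics/top_car.png

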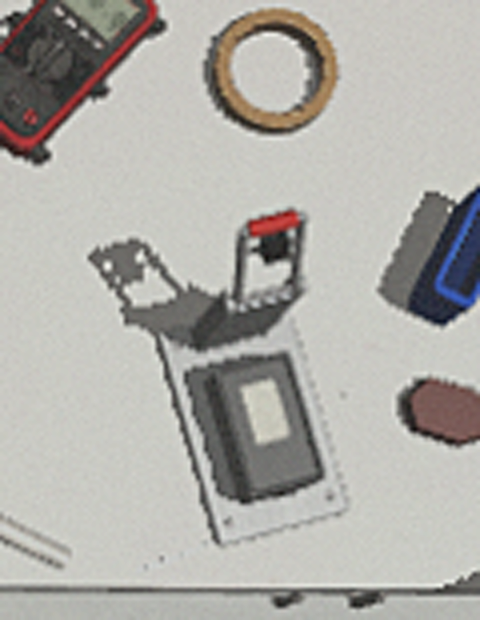

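View pics/scene_car.png

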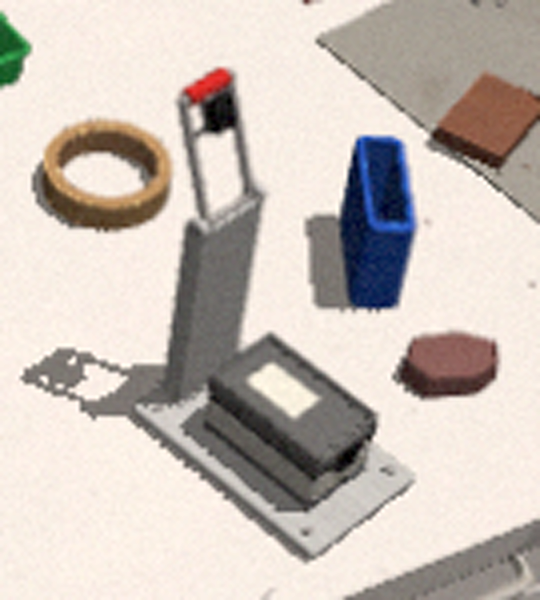

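Carrier crop: the top view puts the grey lid's top face at crop (215,365), (290,352), (323,480), (248,497). The scene view puts it at (208,382), (270,335), (378,413), (322,470). Nothing stands between the sides and the column. Next is the grey case and carrier pose.

Run:
```python
from h import *
Z=np.array([0,0,1.])
cor={'top':((350,150),[(213,366),(290,352),(324,480),(248,497)],[(220,545),(350,508)]),'scene':((345,130),[(208,382),(270,335),(378,413),(322,470)],[(135,405),(312,555),(414,475)])}
lab={'scene':dict(y=(240,235,275,270),b=(290,218,322,250),g=(400,210,435,245)),'top':dict(y=(265,208,283,236),b=(309,206,328,236),g=(405,235,428,270))}
N=np.array([-np.sin(np.radians(25)),0,np.cos(np.radians(25))]); ex=np.array([N[2],0,-N[0]])
for n in cor:
    z=np.load(n+'0.npz');p,d=z['p'],z['d'];c=imaging.get_calibration(n)
    o,l,b=cor[n]; P=cast(np.array(l)/4+o-.375,c,Z,67)
    (a,bb),s,t=cv2.minAreaRect(P[:,:2].astype(np.float32)); print(n,P.round(1)[:,:2].tolist(),'mean',P.mean(0).round(1)); print('  sides',np.linalg.norm(P-np.roll(P,-1,0),axis=1).round(1),'yaw long',[np.degrees(np.arctan2(*(v[1::-1]))).round(1) for v in (P[0]-P[3],P[1]-P[2])])
    B=cast(np.array(b)/4+o-.375,c,Z,8); print('  base',B.round(1).tolist())
    for k,(x0,y0,x1,y1) in lab[n].items():
        hsv=cv2.cvtColor(p[y0:y1,x0:x1],cv2.COLOR_RGB2HSV); v=hsv[...,2]; m=((hsv[...,1]<70)&(v>np.percentile(v,50 if 0 else 60))&(v>120)).astype(np.uint8)
        q,L,S,C=cv2.connectedComponentsWithStats(m); 
        if q<2: print(k,'none',v.max());continue
        i=1+np.argmax(S[1:,4]); uv=C[i]+(x0,y0)
        X=cast([uv],c,*((Z,62.) if k=='g' else (N,-147+.5)))[0]
        print('  label',k,S[i,4],uv.round(1),X.round(1))
```

```text
top [[496.5, -170.0], [507.7, -227.5], [412.7, -250.9], [399.7, -194.5]] mean [ 454.1 -210.7   67. ]
  sides [58.6 97.9 57.9 99.9] yaw long [np.float64(14.2), np.float64(13.8)]
  base [[369.5, -182.5, 8.0], [398.3, -282.3, 8.0]]
  label y 4 [277.  213.2] [568.2 200.  103.3]
  label b 91 [319.6 220.1] [551.   76.6  95.3]
  label g 102 [415.7 252.3] [ 464.2 -208.4   62. ]
scene [[487.6, -166.3], [507.0, -225.9], [417.2, -254.7], [391.2, -195.1]] mean [ 450.8 -210.5   67. ]
  sides [ 62.7  94.3  65.  100.6] yaw long [np.float64(16.7), np.float64(17.8)]
  base [[533.6, -142.4, 8.0], [370.7, -184.9, 8.0], [399.6, -284.0, 8.0]]
  label y 19 [252.6 244.6] [557.4 209.   98.3]
  label b 160 [302.6 230.3] [551.2  76.   95.4]
  label g 293 [423.8 215.8] [ 489.9 -253.2   62. ]
```

Run:
```python
from h import *
Z=np.array([0,0,1.])
a=np.radians(14.7); ax=np.array([np.cos(a),np.sin(a)]); ay=np.array([-ax[1],ax[0]]); O=np.array([453,-210.])
for n in('top','scene'):
    z=np.load(n+'0.npz');p,d=z['p'],z['d'];c=imaging.get_calibration(n)
    g=cv2.cvtColor(p,cv2.COLOR_RGB2GRAY).astype(np.float32); R=np.array(c['R']);t=np.array(c['t'])
    def ortho(h,name):
        # rectified picture of plane z=h in carrier frame: 1px=1mm, x right -100..100, y up
        xs,ys=np.meshgrid(np.arange(-95,110),np.arange(70,-71,-1)); P=O+xs[...,None]*ax+ys[...,None]*ay
        X=np.dstack([P,np.full(xs.shape,h)])@R.T+t; s=X[...,:2]/X[...,2:]; r=1+c['k1']*(s**2).sum(-1,keepdims=True)
        uv=(s*r*[c['fx'],c['fy']]+[c['cx'],c['cy']]).astype(np.float32)
        return cv2.remap(p,uv,None,cv2.INTER_LINEAR)
    A,B=ortho(67,n),ortho(10,n)
    im=np.vstack([np.hstack([A,B])]); im=np.clip(im*1.5,0,255).astype(np.uint8)
    globals()['im_'+n]=im
im=np.vstack([im_top,im_scene]); im=cv2.resize(im,None,fx=1.9,fy=1.9); save('ortho.png',im); print(im.shape)
```

```text
(536, 779, 3)
```

View pics/ortho.png

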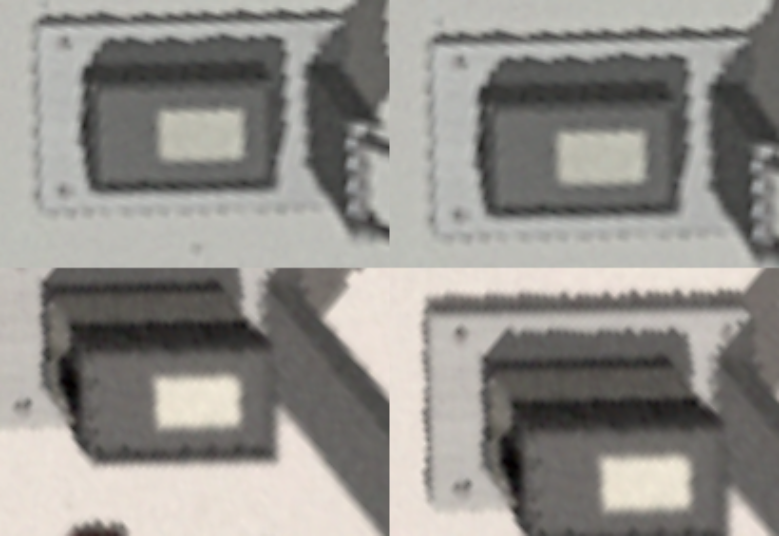

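The plate and lid rectify cleanly. The lid measures 100 x 60 in both views and the plate is 104 wide, so the column centre is about (453.4, -211.4) with yaw 14.8°. Next are the move numbers.

```bash
cat >> h.py <<'E'
CASE=dict(blue=(562.,78.8,45.8,-1.2),yellow=(565.,209.,46.2,-1.2)); COL=(453.4,-211.4,14.8)
def Rtool(yaw,tilt=0,front=0):
    "tool with jaws along -y of frame yaw; tool z along -case z, case z leaning tilt deg to -x"
    F=Rn.from_euler('z',yaw,degrees=True)*Rn.from_euler('y',-tilt,degrees=True)
    return F*Rn.from_matrix(np.array([[0,-1,0],[-1,0,0],[0,0,-1]]).T)
def rack(k,up,g=30):
    x,y,z,a=CASE[k]; T=Rtool(a,25); N=-T.apply([0,0,1]); return np.array([x,y,z])+N*(g+up-2),T
def col(z,dx=0,dy=0,dyaw=0,g=30):
    x,y,a=COL; F=Rn.from_euler('z',a,degrees=True); return np.array([x,y,0])+F.apply([dx,dy,z+g-2]),Rtool(a+dyaw)
def step(*targets):
    s=robot.observe(); p=s['eef_pos'];R=Rn.from_quat(s['tcp_rot'])
    print('t',s['t'],'p',p.round(1),'z',R.apply([0,0,1]).round(3),'F',s['contact_force'].round(1),'gap',round(s['finger_gap'],3))
    for q,T in targets:
        sh=R.inv().apply(q-p)/10; rv=(R.inv()*T).as_rotvec(degrees=True); print('  to',q.round(1),'shift',sh.round(2),'turn',rv.round(1),'rows>=',max(np.linalg.norm(sh)/6.25,np.linalg.norm(rv)/10.7).round(1))
E
python3 - <<'E'
from h import *
step((np.array([400,-250,360]),Rtool(-1.2)),rack('blue',130),rack('blue',0))
E
```

```text
t 0.1 p [ 218.7 -585.   247.5] z [-0.001  0.002 -1.   ] F [-0.2 -0.4 -0.3] gap 0.999
  to [ 400 -250  360] shift [-25.05 -28.72 -11.21] turn [ 0.   0.1 21.7] rows>= 6.4
  to [495.2  80.2 189. ] shift [-52.62 -49.2    5.94] turn [24.7  4.8 21.3] rows>= 11.6
  to [550.2  79.   71.2] shift [-50.56 -54.31  17.72] turn [24.7  4.8 21.3] rows>= 12.2
```

Request:
{"name": "servo_tool", "arguments": {"plan": [[0,[-5,-5.7,-2.2],[0,0,4]],[0,[-10,-11.4,-4.4],[0,0,8]],[0,[-15,-17,-6.7],[0,0,13]],[0,[-20,-23,-9],[0,0,17]],[0,[-25,-28.7,-11.2],[0,0,21.7]]], "squeeze": 90}}

```text
t: 0.72
eef_pos: [362.0, -319.8, 337.0]
tcp_rot: [-0.699, 0.715, 0.0, 0.0]
contact_force: [0.9, -0.7, 1.0]
finger_gap: 1.0
```

```bash
python3 -c "
from h import *
step(rack('blue',130),rack('blue',0))"
```

```text
t 0.725 p [ 362.  -319.8  337. ] z [-0.  0. -1.] F [ 0.9 -0.7  1. ] gap 1.0
  to [495.2  80.2 189. ] shift [-40.3  -12.38  14.8 ] turn [25.  -0.  -0.1] rows>= 7.1
  to [550.2  79.   71.2] shift [-40.31 -17.88  26.58] turn [25.  -0.  -0.1] rows>= 8.2
```

Request:
{"name": "servo_tool", "arguments": {"plan": [[0,[0,0,0],[0,0,0]],[0,[0,0,0],[0,0,0]]]}}

```text
t: 0.98
eef_pos: [361.0, -322.1, 336.3]
tcp_rot: [-0.7, 0.714, 0.0, -0.0]
contact_force: [-0.4, -0.1, -0.5]
finger_gap: 0.997
```

```bash
python3 -c "
from h import *
step(rack('blue',130),rack('blue',0))"
```

```text
t 0.975 p [ 361.  -322.1  336.3] z [-0.001 -0.    -1.   ] F [-0.4 -0.1 -0.5] gap 0.997
  to [495.2  80.2 189. ] shift [-40.49 -12.62  14.71] turn [25. -0.  0.] rows>= 7.2
  to [550.2  79.   71.2] shift [-40.49 -18.12  26.49] turn [25. -0.  0.] rows>= 8.3
```

Request:
{"name": "servo_tool", "arguments": {"plan": [[0,[-5,-1.5,0],[2,0,0]],[0,[-10.5,-3,0.5],[6,0,0]],[0,[-16,-5,2],[10,0,0]],[0,[-21.5,-7,4],[14,0,0]],[0,[-27,-9,6],[18,0,0]]]}}

```text
t: 1.6
eef_pos: [457.3, -54.1, 275.8]
tcp_rot: [-0.69, 0.707, -0.113, 0.11]
contact_force: [-0.2, 0.1, -0.9]
finger_gap: 0.996
```

```bash
python3 -c "
from h import *
step(rack('blue',100))"
```

```text
t 1.6 p [457.3 -54.1 275.8] z [ 0.311 -0.007 -0.95 ] F [-0.2  0.1 -0.9] gap 0.996
  to [507.9  79.9 161.8] shift [-13.52  -0.95  12.31] turn [ 6.9 -0.1 -0.2] rows>= 2.9
```

Request:
{"name": "servo_tool", "arguments": {"plan": [[0,[-4.5,-0.3,3],[2,0,0]],[0,[-9,-0.6,6],[4,0,0]],[0,[-12,-0.8,9],[6,0,0]],[0,[-13.5,-0.95,12.3],[6.9,-0.1,-0.2]],[0,[-13.5,-0.95,12.3],[6.9,-0.1,-0.2]]]}}

```text
t: 2.22
eef_pos: [506.5, 80.3, 159.8]
tcp_rot: [-0.685, 0.696, -0.153, 0.15]
contact_force: [0.3, -0.3, -0.2]
finger_gap: 0.998
```

```bash
python3 -c "
from h import *
step(rack('blue',50),rack('blue',0))
p,d,c=cap('scene'); save('s1.png',np.clip(cv2.resize(p[130:310,190:430],None,fx=3,fy=3)*1.5,0,255).astype(np.uint8))"
```

```text
t 2.225 p [506.5  80.3 159.8] z [ 0.418 -0.008 -0.909] F [ 0.3 -0.3 -0.2] gap 0.998
  to [529.   79.5 116.5] shift [ 0.04 -0.24  4.88] turn [0.3 0.1 0.3] rows>= 0.8
  to [550.2  79.   71.2] shift [ 0.05 -0.26  9.88] turn [0.3 0.1 0.3] rows>= 1.6
```

View pics/s1.png

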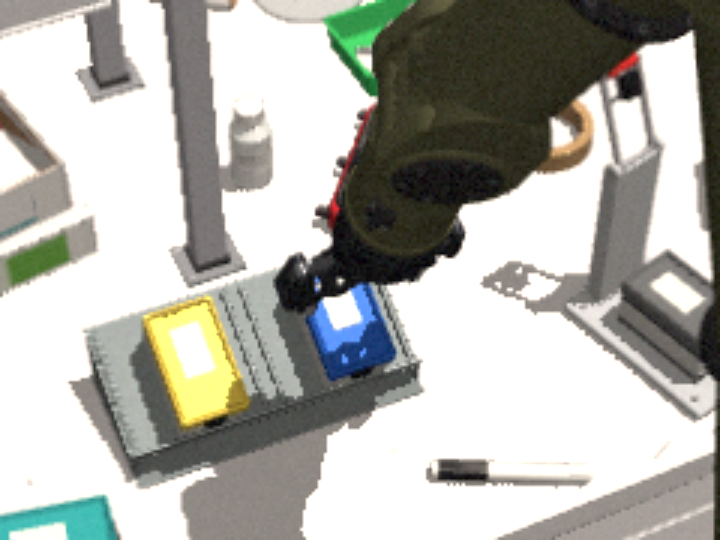

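The gripper hangs over the blue case at crop (340,300), with its fingers on either side. I'll descend and close.

Request:
{"name": "servo_tool", "arguments": {"plan": [[0,[0,-0.25,3],[0.3,0.1,0.3]],[0,[0,-0.25,6],[0.3,0.1,0.3]],[0,[0,-0.25,8.5],[0.3,0.1,0.3]],[0,[0,-0.25,9.8],[0.3,0.1,0.3]],[0,[0,-0.25,9.8],[0.3,0.1,0.3]]]}}

```text
t: 2.9
eef_pos: [563.4, 79.4, 98.5]
tcp_rot: [-0.686, 0.701, -0.143, 0.135]
contact_force: [-0.3, 1.1, 0.2]
finger_gap: 0.998
```

Request:
{"name": "servo_tool", "arguments": {"plan": [[0.2,[0,0,0],[0,0,0]],[0.35,[0,0,0],[0,0,0]],[0.5,[0,0,0],[0,0,0]],[0.6,[0,0,0],[0,0,0]],[0.6,[0,0,0],[0,0,0]]], "squeeze": 90}}

```text
t: 3.52
eef_pos: [562.6, 79.5, 100.4]
tcp_rot: [-0.686, 0.7, -0.144, 0.135]
contact_force: [-5.6, -3.3, 9.6]
finger_gap: 0.677
```

```bash
python3 -c "
from h import *
step(rack('blue',0),rack('blue',100),col(180))"
```

```text
t 3.525 p [562.6  79.5 100.4] z [ 0.387 -0.016 -0.922] F [-5.6 -3.3  9.6] gap 0.677
  to [550.2  79.   71.2] shift [0.05 2.28 2.22] turn [ 2.2 -0.5  0.1] rows>= 0.5
  to [507.9  79.9 161.8] shift [ 0.13  2.67 -7.78] turn [ 2.2 -0.5  0.1] rows>= 1.3
  to [ 453.4 -211.4  208. ] shift [ 29.42   5.38 -13.68] turn [-22.6  -3.7 -15.8] rows>= 5.3
```

Request:
{"name": "servo_tool", "arguments": {"plan": [[0.3,[0,0,0],[0,0,0]],[0,[0,0,0],[0,0,0]],[0,[0,0,0],[0,0,0]]]}}

```text
t: 3.9
eef_pos: [563.3, 81.5, 99.3]
tcp_rot: [-0.686, 0.7, -0.143, 0.136]
contact_force: [-0.3, 0.2, -0.6]
finger_gap: 0.998
```

```bash
python3 -c "
from h import *
step(rack('blue',0)); print(robot.observe()['joint_positions'].round(3))"
```

```text
t 3.9 p [563.3  81.5  99.3] z [ 0.386 -0.013 -0.922] F [-0.3  0.2 -0.6] gap 0.998
  to [550.2  79.   71.2] shift [0.26 2.29 2.09] turn [ 2.3 -0.3  0.1] rows>= 0.5
[-0.188  0.481 -0.09   2.195  1.073  0.175 -2.887]
```

J6 and J7 are at their limits, so a full 25° outward tool tilt isn't reachable here. Pitch about the jaw axis is free in the grasp, so I'll grip at a smaller tilt and make up the difference when uprighting. First I'll back off and re-measure.

```bash
cat >> h.py <<'E'
RT=11.0   # tool tilt used in the rack; the case is then pitched 25-RT in the hand
def rack2(k,up,g=30,tilt=RT):
    x,y,z,a=CASE[k]; N=Rn.from_euler('z',a,degrees=True).apply(Rtool(0,25).apply([0,0,-1])); T=Rtool(a,tilt); return np.array([x,y,z])+N*(g+up)+2*T.apply([0,0,1]),T
E
python3 -c "
from h import *
step(rack2('blue',80),rack2('blue',0))"
```

```text
t 3.9 p [563.3  81.5  99.3] z [ 0.386 -0.013 -0.922] F [-0.3  0.2 -0.6] gap 0.998
  to [515.9  79.8 143.5] shift [ 0.29  2.66 -5.91] turn [-11.7  -0.3   0.1] rows>= 1.1
  to [549.7  79.1  71. ] shift [0.26 2.34 2.08] turn [-11.7  -0.3   0.1] rows>= 1.1
```

Request:
{"name": "servo_tool", "arguments": {"plan": [[0,[0.1,0.8,-3],[0,0,0]],[0,[0.2,2,-6],[-4,-0.1,0]],[0,[0.3,2.7,-6],[-8,-0.2,0]],[0,[0.3,2.7,-5.9],[-11.7,-0.3,0]],[0,[0.3,2.7,-5.9],[-11.7,-0.3,0]]]}}

```text
t: 4.53
eef_pos: [516.6, 79.0, 143.2]
tcp_rot: [-0.696, 0.711, -0.069, 0.068]
contact_force: [-0.7, -0.2, -0.8]
finger_gap: 1.001
```

```bash
python3 -c "
from h import *
step(rack2('blue',80),rack2('blue',0)); print(robot.observe()['joint_positions'].round(3))"
```

```text
t 4.525 p [516.6  79.  143.2] z [ 0.192 -0.004 -0.981] F [-0.7 -0.2 -0.8] gap 1.001
  to [515.9  79.8 143.5] shift [-0.07  0.06 -0.05] turn [-0.1  0.  -0. ] rows>= 0.0
  to [549.7  79.1  71. ] shift [-0.07 -1.86  7.72] turn [-0.1  0.  -0. ] rows>= 1.3
[ 0.196  0.436 -0.595  2.076  0.574  0.587 -2.391]
```

Request:
{"name": "servo_tool", "arguments": {"plan": [[0,[-0.07,-0.5,2],[0,0,0]],[0,[-0.07,-1,4],[0,0,0]],[0,[-0.07,-1.4,6],[0,0,0]],[0,[-0.07,-1.85,7.7],[0,0,0]],[0,[-0.07,-1.85,7.7],[0,0,0]]]}}

```text
t: 5.15
eef_pos: [547.9, 79.4, 70.0]
tcp_rot: [-0.697, 0.711, -0.069, 0.066]
contact_force: [-0.2, -1.2, 0.0]
finger_gap: 1.006
```

```bash
python3 -c "
from h import *
step(rack2('blue',0)); print(robot.observe()['joint_positions'].round(3))"
```

```text
t 5.15 p [547.9  79.4  70. ] z [ 0.19  -0.005 -0.982] F [-0.2 -1.2  0. ] gap 1.006
  to [549.7  79.1  71. ] shift [ 0.03 -0.2  -0.07] turn [ 0.1 -0.1  0.1] rows>= 0.0
[ 0.091  0.576 -0.455  2.074  0.731  0.456 -2.515]
```

Request:
{"name": "servo_tool", "arguments": {"plan": [[0.25,[0,0,0],[0,0,0]],[0.5,[0,0,0],[0,0,0]],[0.7,[0,0,0],[0,0,0]],[0.7,[0,0,0],[0,0,0]],[0.7,[0,0,0],[0,0,0]]], "squeeze": 100}}

```text
t: 5.78
eef_pos: [548.3, 79.5, 72.2]
tcp_rot: [-0.697, 0.711, -0.069, 0.067]
contact_force: [-2.0, 0.7, 5.7]
finger_gap: 0.684
```

```bash
python3 -c "
from h import *
step(rack2('blue',80))"
```

```text
t 5.775 p [548.3  79.5  72.2] z [ 0.192 -0.004 -0.981] F [-2.   0.7  5.7] gap 0.684
  to [515.9  79.8 143.5] shift [ 0.04  1.8  -7.62] turn [-0.1 -0.   0.1] rows>= 1.3
```

```bash
cat >> h.py <<'E'
import json
def save_grasp(k):
    s=robot.observe(); R=Rn.from_quat(s['tcp_rot']); x,y,z,a=CASE[k]
    C=Rn.from_euler('z',a,degrees=True)*Rn.from_euler('y',-25,degrees=True)
    json.dump(dict(o=R.inv().apply(np.array([x,y,z])-s['eef_pos']).tolist(),q=(R.inv()*C).as_quat().tolist()),open('g.json','w'))
def put(z,dx=0,dy=0,dyaw=0,dp=0):
    "tool pose that sets the held case upright on the column, foot at z"
    g=json.load(open('g.json')); x,y,a=COL; F=Rn.from_euler('z',a,degrees=True)
    T=F*Rn.from_euler('z',dyaw,degrees=True)*Rn.from_euler('y',dp,degrees=True)*Rn.from_quat(g['q']).inv(); return np.array([x,y,0])+F.apply([dx,dy,z])-T.apply(g['o']),T
E
python3 -c "
from h import *
save_grasp('blue'); step(rack2('blue',80),put(180))"; cat g.json
```

```text
t 5.775 p [548.3  79.5  72.2] z [ 0.192 -0.004 -0.981] F [-2.   0.7  5.7] gap 0.684
  to [515.9  79.8 143.5] shift [ 0.04  1.8  -7.62] turn [-0.1 -0.   0.1] rows>= 1.3
  to [ 452.1 -211.3  209.8] shift [ 29.27   6.24 -15.22] turn [-24.8   0.4 -16.1] rows>= 5.4
{"o": [0.40430625411039567, -8.39260826295747, 28.58025261454568], "q": [0.7024947920843708, -0.701324330758652, -0.08548504825118448, -0.08565953949069789]}
```

Request:
{"name": "servo_tool", "arguments": {"plan": [[0.7,[0,0.5,-1.9],[0,0,0]],[0.7,[0,0.9,-3.8],[0,0,0]],[0.7,[0,1.4,-6],[0,0,0]],[0.7,[0,2,-9],[-3,0,0]],[0.7,[0,2,-13],[-8,0,0]]]}}

```text
t: 6.4
eef_pos: [500.5, 79.9, 196.2]
tcp_rot: [-0.701, 0.713, -0.017, 0.016]
contact_force: [1.9, -0.3, -4.4]
finger_gap: 0.688
```

```bash
python3 -c "
from h import *
step(put(200),put(110)); print(robot.observe()['joint_positions'].round(3))"
```

```text
t 6.4 p [500.5  79.9 196.2] z [ 0.047 -0.003 -0.999] F [ 1.9 -0.3 -4.4] gap 0.688
  to [ 452.1 -211.3  229.8] shift [29.21  4.16 -3.5 ] turn [-16.5   1.5 -15.9] rows>= 4.8
  to [ 452.1 -211.3  139.8] shift [29.19  4.59  5.49] turn [-16.5   1.5 -15.9] rows>= 4.8
[ 0.297  0.421 -0.726  1.918  0.382  0.893 -2.207]
```

Request:
{"name": "servo_tool", "arguments": {"plan": [[0.7,[3,0.4,-1.5],[-1,0,-1]],[0.7,[7,1,-3],[-4,0.4,-4]],[0.7,[11.5,1.6,-3.5],[-7,0.6,-6.5]],[0.7,[16,2.3,-3.5],[-10,0.9,-9]],[0.7,[20.5,3,-3.5],[-13,1.2,-12]]]}}

```text
t: 7.02
eef_pos: [466.5, -125.3, 229.6]
tcp_rot: [0.768, -0.634, -0.053, 0.071]
contact_force: [1.3, 0.1, -4.1]
finger_gap: 0.69
```

```bash
python3 -c "
from h import *
step(put(200),put(110)); print(robot.observe()['joint_positions'].round(3))"
```

```text
t 7.025 p [ 466.5 -125.3  229.6] z [-0.172 -0.042 -0.984] F [ 1.3  0.1 -4.1] gap 0.69
  to [ 452.1 -211.3  229.8] shift [8.17 3.   0.59] turn [-3.7  0.3 -3.9] rows>= 1.4
  to [ 452.1 -211.3  139.8] shift [8.1  1.41 9.45] turn [-3.7  0.3 -3.9] rows>= 2.0
[ 0.67   0.466 -0.76   1.766  0.367  1.234 -1.601]
```

Request:
{"name": "servo_tool", "arguments": {"plan": [[0.7,[4,1.5,0.3],[-1.8,0.1,-2]],[0.7,[7,2.6,0.6],[-3,0.2,-3.5]],[0.7,[8.2,2.5,3],[-3.7,0.3,-3.9]],[0.7,[8.1,1.9,6],[-3.7,0.3,-3.9]],[0.7,[8.1,1.9,6],[-3.7,0.3,-3.9]]]}}

```text
t: 7.65
eef_pos: [452.8, -208.4, 171.5]
tcp_rot: [0.787, -0.605, -0.076, 0.096]
contact_force: [-0.7, 0.5, -4.9]
finger_gap: 0.687
```

```bash
cat > look.py <<'E'
import sys
from h import *
nm=sys.argv[1]; zs=[float(v) for v in sys.argv[2:]]
a=np.radians(COL[2]); ax=np.array([np.cos(a),np.sin(a)]); ay=np.array([-ax[1],ax[0]]); O=np.array(COL[:2]); rows=[]
for n in('scene','top'):
    p,d,c=cap(n); np.savez(nm+n+'.npz',p=p,d=d); R=np.array(c['R']);t=np.array(c['t']); row=[]
    for h in zs:
        xs,ys=np.meshgrid(np.arange(-95,110),np.arange(70,-71,-1)); P=O+xs[...,None]*ax+ys[...,None]*ay
        X=np.dstack([P,np.full(xs.shape,h)])@R.T+t; s=X[...,:2]/X[...,2:]; r=1+c['k1']*(s**2).sum(-1,keepdims=True)
        row.append(cv2.remap(p,(s*r*[c['fx'],c['fy']]+[c['cx'],c['cy']]).astype(np.float32),None,cv2.INTER_LINEAR))
    rows.append(np.hstack(row))
im=cv2.resize(np.clip(np.vstack(rows)*1.5,0,255).astype(np.uint8),None,fx=1.9,fy=1.9)
p=np.load(nm+'scene.npz')['p'][120:262,345:551]
im=np.vstack([im[:268],np.clip(np.hstack([cv2.resize(p,(389,268)),im[268:,:389]])*1.0,0,255).astype(np.uint8)])
save(nm+'.png',im)
E
python3 look.py l1 67 150; python3 -c "
from h import *
step(put(100),put(75),put(62)); print(robot.observe()['joint_positions'].round(3))"
```

```text
t 7.75 p [ 454.7 -208.6  173.8] z [-0.231 -0.06  -0.971] F [ 1.   0.  -3.1] gap 0.687
  to [ 452.1 -211.3  129.8] shift [ 0.2  -0.74  4.35] turn [-0.1  0.1 -0. ] rows>= 0.7
  to [ 452.1 -211.3  104.8] shift [ 0.21 -1.33  6.78] turn [-0.1  0.1 -0. ] rows>= 1.1
  to [ 452.1 -211.3   91.8] shift [ 0.21 -1.64  8.04] turn [-0.1  0.1 -0. ] rows>= 1.3
[ 0.75   0.572 -0.717  1.774  0.474  1.205 -1.473]Traceback (most recent call last):
  File "look.py", line 14, in <module>
    im=np.vstack([im[:268],np.clip(np.hstack([cv2.resize(p,(389,268)),im[268:,:389]])*1.0,0,255).astype(np.uint8)])
    return _nx.concatenate(arrs, 0, dtype=dtype, casting=casting)
           ~~~~~~~~~~~~~~~^^^^^^^^^^^^^^^^^^^^^^^^^^^^^^^^^^^^^^^
ValueError: all the input array dimensions except for the concatenation axis must match exactly, but along dimension 1, the array at index 0 has size 779 and the array at index 1 has size 778
```

Request:
{"name": "servo_tool", "arguments": {"plan": [[0.7,[0.1,-0.3,2],[0,0,0]],[0.7,[0.2,-0.8,4.2],[0,0,0]],[0.7,[0.2,-1.1,5.8],[0,0,0]],[0.7,[0.2,-1.1,5.8],[0,0,0]]]}}

```text
t: 8.25
eef_pos: [451.9, -212.1, 114.3]
tcp_rot: [0.786, -0.606, -0.074, 0.095]
contact_force: [-0.1, -0.4, -4.2]
finger_gap: 0.694
```

```bash
python3 -c "
from h import *
step(put(62)); p,d,c=cap('scene'); np.savez('l1.npz',p=p,d=d)
save('l1.png',np.clip(cv2.resize(p[150:270,345:505],None,fx=5,fy=5,interpolation=cv2.INTER_CUBIC)*1.6,0,255).astype(np.uint8))"
```

```text
t 8.25 p [ 451.9 -212.1  114.3] z [-0.232 -0.06  -0.971] F [-0.1 -0.4 -4.2] gap 0.694
  to [ 452.1 -211.3   91.8] shift [-0.06 -0.58  2.18] turn [-0.   0.1 -0.1] rows>= 0.4
```

View pics/l1.png

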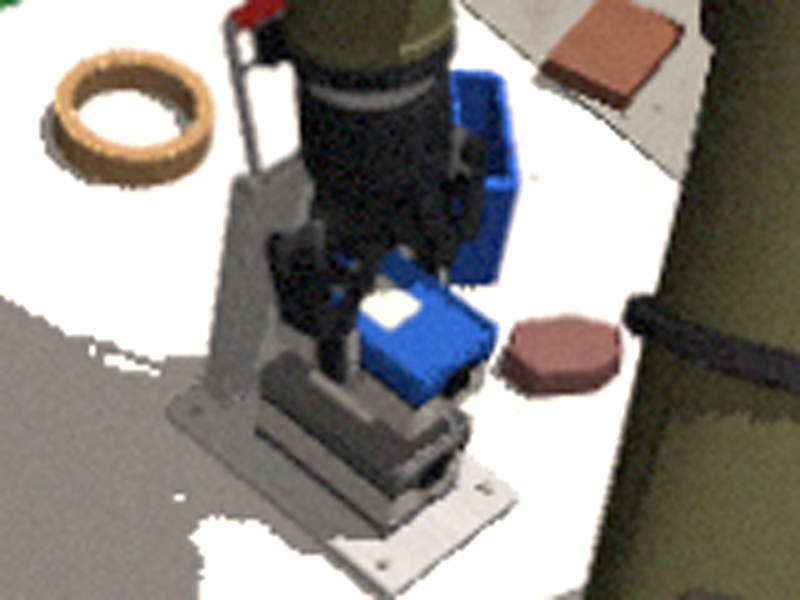

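The blue case hangs squarely about 22 mm above the grey lid. Its lid front corners are at crop (420,370) and (497,325). I'll check these by rays.

```bash
python3 -c "
from h import *
c=imaging.get_calibration('scene'); F=Rn.from_euler('z',COL[2],degrees=True); o=np.array([*COL[:2],0])
f=lambda uv,z:F.inv().apply(cast(np.array(uv)/5+[345,150]-.4,c,[0,0,1.],z)-o).round(1)
print('blue',f([(418,372),(497,325)],139.5)); print('grey',f([(400,468),(468,420),(265,358)],67.))
z=np.load('l1.npz'); p=z['p']
hsv=cv2.cvtColor(p,cv2.COLOR_RGB2HSV); m=cv2.inRange(hsv,(105,120,50),(125,255,255)); m[:200]=0;m[:,:405]=0;m[232:]=0;m[:,446:]=0
W=pts(z['d'],c)[m>0]; C=F.inv().apply(W-o); t=C[C[:,2]>122]; print(len(t),np.percentile(t,[2,50,98],axis=0).round(1)); t=t[(t[:,0]<-5)&(abs(t[:,1])<22)&(t[:,2]<150)]; print(np.polyfit(t[:,0],t[:,2],1),len(t))
"
```

```text
blue [[-44.3  23.4 139.5]
 [-48.  -31.5 139.5]]
grey [[-46.   23.   67. ]
 [-46.2 -28.9  67. ]
 [ 52.9  22.9  67. ]]
422 [[-52.1 -29.3 126.2]
 [-28.6  -1.2 136. ]
 [ 19.   30.9 143. ]]
[9.70287204e-03 1.36068688e+02] 220
```

Request:
{"name": "servo_tool", "arguments": {"plan": [[0.7,[-0.05,-0.3,0.8],[0,0,0]],[0.7,[-0.05,-0.5,1.4],[0,0,0]],[0.7,[-0.05,-0.6,1.8],[0,0,0]],[0.7,[-0.05,-0.65,2.1],[0,0,0]],[0.7,[-0.05,-0.65,2.1],[0,0,0]]]}}

```text
t: 8.93
eef_pos: [453.3, -211.6, 92.5]
tcp_rot: [0.786, -0.606, -0.073, 0.095]
contact_force: [0.1, -0.2, -4.1]
finger_gap: 0.69
```

```bash
python3 -c "
from h import *
step(put(62))"
```

```text
t 8.925 p [ 453.3 -211.6   92.5] z [-0.231 -0.061 -0.971] F [ 0.1 -0.2 -4.1] gap 0.69
  to [ 452.1 -211.3   91.8] shift [-0.06  0.09  0.1 ] turn [-0.1  0.  -0.1] rows>= 0.0
```

Request:
{"name": "servo_tool", "arguments": {"plan": [[0.7,[0,-0.03,0.1],[0,0,0]],[0.7,[0,-0.06,0.2],[0,0,0]],[0.7,[0,-0.06,0.2],[0,0,0]]]}}

```text
t: 9.3
eef_pos: [453.4, -211.6, 92.2]
tcp_rot: [0.786, -0.606, -0.073, 0.096]
contact_force: [-1.7, 1.5, 14.4]
finger_gap: 0.689
```

Request:
{"name": "servo_tool", "arguments": {"plan": [[0.7,[0,-0.03,0.1],[0,0,0]],[0.7,[0,-0.06,0.2],[0,0,0]],[0.7,[0,-0.06,0.2],[0,0,0]]]}}

```text
t: 9.68
eef_pos: [453.5, -211.5, 92.1]
tcp_rot: [0.786, -0.606, -0.072, 0.096]
contact_force: [-6.1, 2.4, 35.3]
finger_gap: 0.69
```

Request:
{"name": "servo_tool", "arguments": {"plan": [[0.7,[0,0.09,-0.3],[0,0,0]],[0.25,[0,0.09,-0.3],[0,0,0]],[0,[0,0.09,-0.3],[0,0,0]],[0,[0,0.09,-0.3],[0,0,0]],[0,[0,0.09,-0.3],[0,0,0]]]}}

```text
t: 10.3
eef_pos: [453.3, -211.6, 91.3]
tcp_rot: [0.786, -0.606, -0.074, 0.095]
contact_force: [0.3, -0.7, -0.5]
finger_gap: 0.998
```

Request:
{"name": "servo_tool", "arguments": {"plan": [[0,[0,0,-3],[0,0,0]],[0,[0,0,-7],[0,0,0]],[0,[0,0.5,-12],[3,0,0]],[0,[0,1,-16],[7,0,0]]]}}

```text
t: 10.8
eef_pos: [481.8, -203.8, 250.9]
tcp_rot: [0.791, -0.609, -0.035, 0.046]
contact_force: [-0.4, 0.6, -0.0]
finger_gap: 1.002
```

```bash
python3 -c "
from h import *
step(rack2('yellow',130),rack2('yellow',0)); print(robot.observe()['joint_positions'].round(3))"
```

```text
t 10.8 p [ 481.8 -203.8  250.9] z [-0.112 -0.03  -0.993] F [-0.4  0.6 -0. ] gap 1.002
  to [497.8 210.4 189.2] shift [-39.63 -12.77   4.71] turn [17.5  0.6 16.1] rows>= 6.7
  to [552.7 209.3  71.4] shift [-38.12 -19.38  15.81] turn [17.5  0.6 16.1] rows>= 7.3
[ 0.82   0.474 -0.78   1.683  0.386  1.248 -1.381]
```

Request:
{"name": "servo_tool", "arguments": {"plan": [[0,[-5,-1.6,0],[2,0,2]],[0,[-11,-3.5,0],[5,0.2,5]],[0,[-17,-5.5,0.5],[8,0.3,8]],[0,[-23,-7.4,1],[11,0.4,10]],[0,[-29,-9.4,2],[14,0.5,13]]]}}

```text
t: 11.42
eef_pos: [494.9, 97.5, 219.1]
tcp_rot: [0.716, -0.695, 0.048, -0.044]
contact_force: [1.3, 0.4, -0.5]
finger_gap: 1.001
```

```bash
python3 -c "
from h import *
step(rack2('yellow',100)); print(robot.observe()['joint_positions'].round(3))
for n,B,b2 in(('scene',(385,190,450,270),(225,220,285,280)),('top',(380,215,440,280),(255,195,292,250))):
    p,d,c=cap(n); np.savez('l2'+n,p=p,d=d); W=pts(d,c); F=Rn.from_euler('z',COL[2],degrees=True)
    m=lid(n,p,d,c,B,(105,120,50),(125,255,255)).astype(np.uint8); v,u=np.nonzero(m); f=cv2.morphologyEx(m,cv2.MORPH_CLOSE,np.ones((13,13)))
    C=F.inv().apply(W[cv2.erode(f,np.ones((3,3)))>0]-np.array([*COL[:2],0])); print(n,'blue px',m.sum(),u.mean(),v.mean(),'z',np.percentile(C[:,2],[10,50,90]).round(1))
    q=max(cv2.findContours(f,0,1)[0],key=len).reshape(-1,2); P=F.inv().apply(cast(q,c,[0,0,1.],117)-np.array([*COL[:2],0])); print('  rim rect',cv2.minAreaRect(P[:,:2].astype(np.float32)),P[:,:2].min(0).round(1),P[:,:2].max(0).round(1))
    m=lid(n,p,d,c,b2,(20,120,80),(35,255,255)); v,u=np.nonzero(m); print('  yellow',m.sum(),u.mean().round(1),v.mean().round(1))
"
```

```text
t 11.425 p [494.9  97.5 219.1] z [ 0.13  -0.003 -0.991] F [ 1.3  0.4 -0.5] gap 1.001
  to [510.5 210.1 162.1] shift [-11.25  -1.13   5.82] turn [3.5 0.1 2.9] rows>= 2.0
[ 0.297  0.353 -0.765  1.957  0.404  0.844 -2.222]
scene blue px 648 420.62345679012344 218.48456790123456 z [110.2 114.5 118. ]
  rim rect ((-3.6036033630371094, 5.208982467651367), (108.12752532958984, 69.7663803100586), 0.461894690990448) [-57.8 -30. ] [50.3 40. ]
  yellow 753 255.1 251.2
top blue px 534 419.84082397003743 254.56554307116104 z [107.  112.1 117.2]
  rim rect ((0.2743988037109375, 1.4043388366699219), (99.72100830078125, 58.86830139160156), 1.126658320426941) [-49.6 -28.4] [49.9 31.2]
  yellow 156 274.7 209.0
```

Blue is seated: lid z about 112, centre within about 1 mm of the column and yaw within 1°. Now yellow.

Request:
{"name": "servo_tool", "arguments": {"plan": [[0,[-4.5,-0.4,1],[1,0,1]],[0,[-9,-0.9,3],[2.5,0,2]],[0,[-11.2,-1.1,5],[3.5,0.1,2.9]],[0,[-11.2,-1.1,5.8],[3.5,0.1,2.9]],[0,[-11.2,-1.1,5.8],[3.5,0.1,2.9]]]}}

```text
t: 12.15
eef_pos: [509.4, 206.5, 161.4]
tcp_rot: [-0.697, 0.711, -0.068, 0.064]
contact_force: [-0.4, 0.1, 0.7]
finger_gap: 1.002
```

```bash
python3 -c "
from h import *
step(rack2('yellow',50),rack2('yellow',0)); print(robot.observe()['joint_positions'].round(3))"
```

```text
t 12.15 p [509.4 206.5 161.4] z [ 0.186 -0.007 -0.983] F [-0.4  0.1  0.7] gap 1.002
  to [531.6 209.7 116.7] shift [-0.37 -1.34  4.8 ] turn [ 0.3 -0.2  0.1] rows>= 0.8
  to [552.7 209.3  71.4] shift [-0.39 -2.57  9.64] turn [ 0.3 -0.2  0.1] rows>= 1.6
[-0.04   0.463 -0.643  1.97   0.598  0.727 -2.641]
```

Request:
{"name": "servo_tool", "arguments": {"plan": [[0,[-0.3,-0.6,2.5],[0.3,-0.2,0.1]],[0,[-0.4,-1.3,5],[0.3,-0.2,0.1]],[0,[-0.4,-2,7.5],[0.3,-0.2,0.1]],[0,[-0.4,-2.55,9.6],[0.3,-0.2,0.1]],[0,[-0.4,-2.55,9.6],[0.3,-0.2,0.1]]]}}

```text
t: 12.78
eef_pos: [553.0, 209.4, 71.5]
tcp_rot: [-0.696, 0.712, -0.068, 0.068]
contact_force: [-0.5, 0.1, -0.0]
finger_gap: 0.998
```

```bash
python3 -c "
from h import *
step(rack2('yellow',0)); print(robot.observe()['joint_positions'].round(3))"
```

```text
t 12.775 p [553.  209.4  71.5] z [ 0.191 -0.003 -0.982] F [-0.5  0.1 -0. ] gap 0.998
  to [552.7 209.3  71.4] shift [ 0.01  0.03 -0.  ] turn [-0.   0.  -0.1] rows>= 0.0
[-0.12   0.627 -0.512  1.966  0.771  0.576 -2.764]
```

Request:
{"name": "servo_tool", "arguments": {"plan": [[0.25,[0,0,0],[0,0,0]],[0.5,[0,0,0],[0,0,0]],[0.7,[0,0,0],[0,0,0]],[0.7,[0,0,0],[0,0,0]],[0.7,[0,0,0],[0,0,0]]]}}

```text
t: 13.4
eef_pos: [552.7, 211.0, 73.8]
tcp_rot: [-0.697, 0.711, -0.069, 0.069]
contact_force: [-2.7, -1.5, 6.7]
finger_gap: 0.691
```

```bash
python3 -c "
from h import *
save_grasp('yellow');step(rack2('yellow',80))"; cat g.json
```

```text
t 13.4 p [552.7 211.   73.8] z [ 0.194 -0.002 -0.981] F [-2.7 -1.5  6.7] gap 0.691
  to [518.9 210.  143.9] shift [ 0.16  1.95 -7.53] turn [-0.2  0.1  0. ] rows>= 1.2
{"o": [1.8149036549849769, -6.768932049481405, 29.47997463106955], "q": [0.7020894325769863, -0.7018811285058196, -0.0858031462669108, -0.08409001249745342]}
```

Request:
{"name": "servo_tool", "arguments": {"plan": [[0.7,[0,0.5,-1.9],[0,0,0]],[0.7,[0,0.9,-3.8],[0,0,0]],[0.7,[0,1.4,-6],[0,0,0]],[0.7,[0,2,-10],[-3,0,0]],[0.7,[0,2,-15],[-8,0,0]]]}}

```text
t: 14.02
eef_pos: [501.1, 211.8, 217.7]
tcp_rot: [-0.701, 0.713, -0.017, 0.018]
contact_force: [1.5, 0.1, -3.5]
finger_gap: 0.689
```

```bash
python3 -c "
from h import *
step(put(180),put(112)); print(robot.observe()['joint_positions'].round(3))"
```

```text
t 14.025 p [501.1 211.8 217.7] z [ 0.05   0.001 -0.999] F [ 1.5  0.1 -3.5] gap 0.689
  to [ 453.4 -209.6  210.2] shift [42.21  4.1   0.47] turn [-16.6   1.5 -15.7] rows>= 6.8
  to [ 453.4 -209.6  142.2] shift [42.22  4.44  7.26] turn [-16.6   1.5 -15.7] rows>= 6.9
[ 0.053  0.459 -0.758  1.798  0.407  0.996 -2.455]
```

```bash
python3 -c "
import json;g=json.load(open('g.json'));g['o'][0]=0.4;json.dump(g,open('g.json','w'))"
```

Request:
{"name": "servo_tool", "arguments": {"plan": [[0.7,[4,0.4,-0.8],[-1,0,-1]],[0.7,[9,0.9,-2],[-3,0.3,-3]],[0.7,[14.5,1.4,-2],[-5.5,0.5,-5]],[0.7,[20,2,-2],[-8,0.7,-7]],[0.7,[25.5,2.5,-2],[-10,0.9,-9]]]}}

```text
t: 14.65
eef_pos: [471.9, -44.0, 235.1]
tcp_rot: [0.753, -0.655, -0.037, 0.048]
contact_force: [1.4, 0.6, -2.4]
finger_gap: 0.691
```

```bash
python3 -c "
from h import *
step(put(180),put(140))"
```

```text
t 14.65 p [471.9 -44.  235.1] z [-0.119 -0.025 -0.993] F [ 1.4  0.6 -2.4] gap 0.691
  to [ 453.8 -211.   210.2] shift [16.26  3.77  3.1 ] turn [-6.8  0.6 -6.8] rows>= 2.7
  to [ 453.8 -211.   170.2] shift [16.23  3.29  7.07] turn [-6.8  0.6 -6.8] rows>= 2.9
```

Request:
{"name": "servo_tool", "arguments": {"plan": [[0.7,[5,1.1,0.7],[-2,0.2,-2]],[0.7,[10,2.3,1.3],[-4,0.4,-4]],[0.7,[14.5,3.4,2.5],[-6,0.6,-6]],[0.7,[16.2,3.6,4.5],[-6.8,0.6,-6.8]],[0.7,[16.2,3.3,7],[-6.8,0.6,-6.8]]]}}

```text
t: 15.28
eef_pos: [454.2, -210.3, 169.6]
tcp_rot: [0.785, -0.607, -0.074, 0.094]
contact_force: [-0.1, -0.3, -2.9]
finger_gap: 0.686
```

Request:
{"name": "servo_tool", "arguments": {"plan": [[0.7,[0,0,0],[0,0,0]]]}}

```text
t: 15.4
eef_pos: [453.3, -208.4, 168.9]
tcp_rot: [0.786, -0.606, -0.076, 0.094]
contact_force: [0.1, 1.0, -2.6]
finger_gap: 0.689
```

```bash
python3 -c "
from h import *
step(put(112)); p,d,c=cap('scene'); np.savez('l3.npz',p=p,d=d)
z=robot.observe()['eef_pos'][2]-put(0)[0][2]; print('foot z',z)
hsv=cv2.cvtColor(p,cv2.COLOR_RGB2HSV); m=cv2.inRange(hsv,(20,120,80),(35,255,255)); m[:150]=0;m[:,:390]=0;m[240:]=0;m[:,460:]=0
F=Rn.from_euler('z',COL[2],degrees=True); o=np.array([*COL[:2],0]); C=F.inv().apply(pts(d,c)[m>0]-o); t=C[C[:,2]>z+35]; print(len(t),np.percentile(t,[2,50,98],axis=0).round(1)); t=t[(t[:,0]<-5)&(abs(t[:,1])<22)]; print(np.polyfit(t[:,0],t[:,2],1),len(t))
save('l3.png',np.clip(cv2.resize(p[130:250,345:505],None,fx=5,fy=5,interpolation=cv2.INTER_CUBIC)*1.6,0,255).astype(np.uint8))"
```

```text
t 15.4 p [ 453.3 -208.4  168.9] z [-0.233 -0.056 -0.971] F [ 0.1  1.  -2.6] gap 0.689
  to [ 453.8 -211.   142.2] shift [ 0.27 -0.62  2.59] turn [ 0.1  0.2 -0. ] rows>= 0.4
foot z 139.68282720807542
423 [[-51.9 -26.4 182.1]
 [-27.3  -0.5 190.4]
 [ 18.2  32.6 197.1]]
[3.64050685e-02 1.91164827e+02] 231
```

View pics/l3.png

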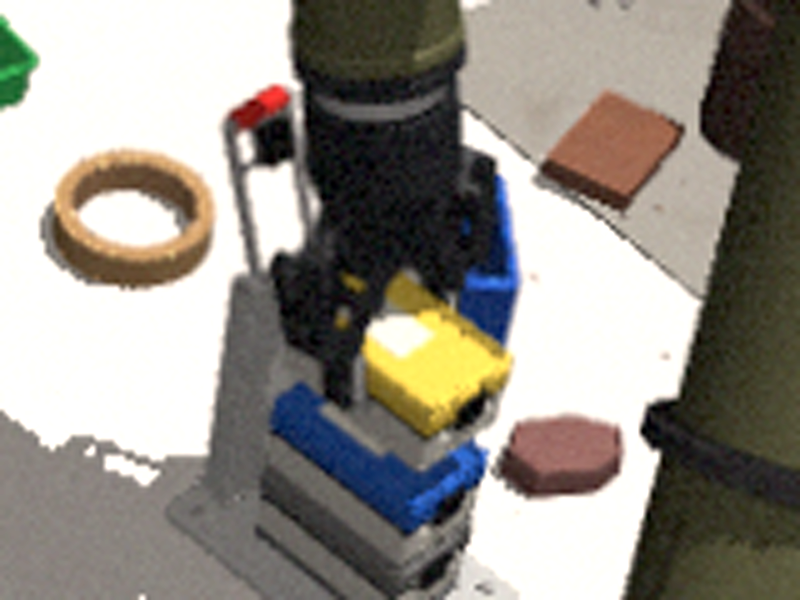

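Yellow hangs squarely over blue, about 28 mm above its seat. It is about 2 mm off in y and pitched 1 to 2° front-down, and I'll correct both on the way down.

Request:
{"name": "servo_tool", "arguments": {"plan": [[0.7,[0.25,-0.1,0.7],[-0.5,0.2,0]],[0.7,[0.27,-0.3,1.4],[-1,0.2,0]],[0.7,[0.27,-0.5,2],[-1,0.2,0]],[0.7,[0.27,-0.6,2.35],[-1,0.2,0]],[0.7,[0.27,-0.6,2.35],[-1,0.2,0]]]}}

```text
t: 16.08
eef_pos: [455.2, -211.9, 145.1]
tcp_rot: [0.785, -0.606, -0.079, 0.102]
contact_force: [0.3, 0.4, -2.2]
finger_gap: 0.692
```

```bash
python3 -c "
from h import *
step(put(112))"
```

```text
t 16.075 p [ 455.2 -211.9  145.1] z [-0.247 -0.065 -0.967] F [ 0.3  0.4 -2.2] gap 0.692
  to [ 453.8 -211.   142.2] shift [-0.13  0.04  0.3 ] turn [ 1.  -0.1 -0.1] rows>= 0.1
```

Request:
{"name": "servo_tool", "arguments": {"plan": [[0.7,[-0.05,0,0.15],[0,0,0]],[0.7,[-0.05,0,0.3],[0,0,0]],[0.7,[-0.05,0,0.4],[0,0,0]],[0.7,[-0.05,0,0.4],[0,0,0]]]}}

```text
t: 16.58
eef_pos: [454.8, -211.6, 143.2]
tcp_rot: [0.785, -0.606, -0.077, 0.102]
contact_force: [-1.5, 0.8, 12.1]
finger_gap: 0.689
```

```bash
python3 -c "
from h import *
step(put(112))"
```

```text
t 16.575 p [ 454.8 -211.6  143.2] z [-0.245 -0.066 -0.967] F [-1.5  0.8 12.1] gap 0.689
  to [ 453.8 -211.   142.2] shift [-0.09  0.05  0.11] turn [ 0.9 -0.2 -0.2] rows>= 0.1
```

Request:
{"name": "servo_tool", "arguments": {"plan": [[0.7,[0,0,0.1],[0.4,0,0]],[0.7,[0,0,0.2],[0.9,0,0]],[0.7,[0,0,0.2],[0.9,0,0]]]}}

```text
t: 16.95
eef_pos: [454.4, -211.6, 142.9]
tcp_rot: [0.786, -0.607, -0.072, 0.096]
contact_force: [-3.0, 1.9, 26.9]
finger_gap: 0.687
```

Firm contact at the expected height. I'll release and back off.

Request:
{"name": "servo_tool", "arguments": {"plan": [[0.7,[0,0,-0.2],[0,0,0]],[0.25,[0,0,-0.2],[0,0,0]],[0,[0,0,-0.2],[0,0,0]],[0,[0,0,-0.2],[0,0,0]],[0,[0,0,-0.2],[0,0,0]]]}}

```text
t: 17.58
eef_pos: [454.2, -211.8, 141.3]
tcp_rot: [0.786, -0.606, -0.074, 0.096]
contact_force: [-0.5, 0.3, -0.4]
finger_gap: 1.0
```

Request:
{"name": "servo_tool", "arguments": {"plan": [[0,[0,0,-3],[0,0,0]],[0,[0,0,-7],[0,0,0]],[0,[0,0.5,-11],[3,0,0]],[0,[0,-0.5,-17],[7,0,0]],[0,[0,7,-22],[11,0,0]]]}}

```text
t: 18.2
eef_pos: [460.6, -209.0, 353.1]
tcp_rot: [0.793, -0.609, -0.014, 0.017]
contact_force: [-1.8, -3.2, 0.8]
finger_gap: 0.999
```

```bash
python3 -c "
from h import *
step()
p,d,c=cap('scene'); np.savez('l4.npz',p=p,d=d);save('l4.png',np.clip(cv2.resize(p[100:250,345:505],None,fx=4,fy=4,interpolation=cv2.INTER_CUBIC)*1.6,0,255).astype(np.uint8))
F=Rn.from_euler('z',COL[2],degrees=True); o=np.array([*COL[:2],0])
for n in('scene','top'):
    p,d,c=cap(n); m=lid(n,p,d,c,(385,130,460,285),(20,120,80),(35,255,255)).astype(np.uint8); f=cv2.morphologyEx(m,cv2.MORPH_CLOSE,np.ones((13,13))); C=F.inv().apply(pts(d,c)[cv2.erode(f,np.ones((5,5)))>0]-o)
    q=max(cv2.findContours(f,0,1)[0],key=len).reshape(-1,2); P=F.inv().apply(cast(q,c,[0,0,1.],167)-o); print(n,m.sum(),np.percentile(C[:,2],[10,50,90]).round(1),cv2.minAreaRect(P[:,:2].astype(np.float32)),P[:,:2].min(0).round(1),P[:,:2].max(0).round(1))
    h=cv2.cvtColor(p,cv2.COLOR_RGB2HSV); m=cv2.inRange(h,(0,130,70),(8,255,255)); m[:130]=0; m[232:]=0; m[:,:380]=0; m[:,440:]=0; X=pts(d,c)[m>0]; print('  red',len(X),np.median(X,0).round(1),F.inv().apply(np.median(X,0)-o).round(1))
"
```

```text
t 18.2 p [ 460.6 -209.   353.1] z [-0.042 -0.011 -0.999] F [-1.8 -3.2  0.8] gap 0.999
scene 613 [161.1 164.3 167.7] ((-5.248485565185547, 2.288524627685547), (67.74437713623047, 105.89593505859375), 89.47419738769531) [-57.9 -31.7] [47.6 36.6]
  red 52 [ 557.1 -182.   262.9] [107.8   1.9 262.9]
top 410 [157.9 161.9 166.8] ((-5.39569091796875, 0.03220367431640625), (58.458988189697266, 92.1128158569336), 89.57746124267578) [-51.4 -29.1] [40.9 29.3]
  red 81 [ 563.1 -171.8  259.5] [116.2  10.3 259.5]
```

View pics/l4.png

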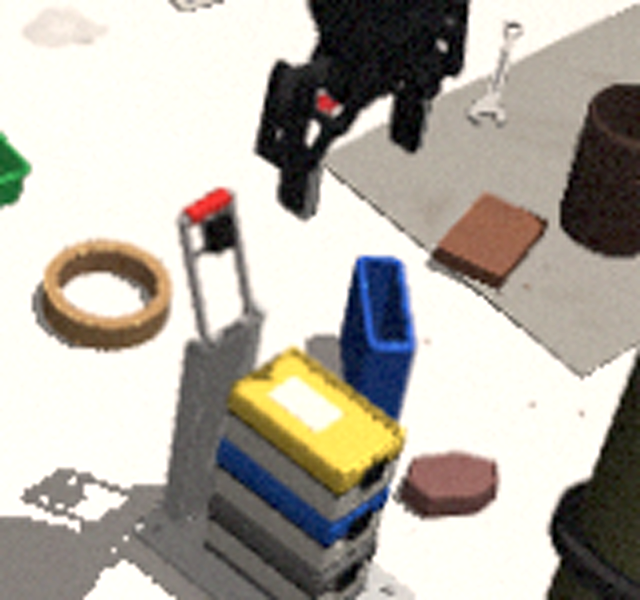

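The stack is nested squarely: yellow lid z about 162–164, blue and grey rims aligned in the crop at (310,440). Next is the bail. I'll push it with shut fingers from behind, then press from above.

```bash
cat >> h.py <<'E'
def cp(x,z,y=0):
    F=Rn.from_euler('z',COL[2],degrees=True); return np.array([*COL[:2],0])+F.apply([x,y,z]),Rtool(COL[2])
def where():
    F=Rn.from_euler('z',COL[2],degrees=True); print('carrier-frame tcp',F.inv().apply(robot.observe()['eef_pos']-np.array([*COL[:2],0])).round(1))
E
python3 -c "
from h import *
where(); step(cp(155,350),cp(155,266)); print(robot.observe()['joint_positions'].round(3))"
```

```text
carrier-frame tcp [  2.5  -1.9 353.8]
t 18.35 p [ 456.3 -212.6  353.8] z [-0.045 -0.017 -0.999] F [ 0.8  0.8 -0.1] gap 0.998
  to [ 603.3 -171.8  350. ] shift [ -0.29 -15.25  -0.35] turn [ 2.7 -0.3 -0.4] rows>= 2.4
  to [ 603.3 -171.8  266. ] shift [ -0.33 -15.65   8.04] turn [ 2.7 -0.3 -0.4] rows>= 2.8
[ 0.971  0.338 -0.864  1.589  0.283  1.38  -1.25 ]
```

Request:
{"name": "servo_tool", "arguments": {"plan": [[0.5,[0,-5,-0.2],[1,0,0]],[1,[-0.2,-10.5,-0.3],[2,-0.2,-0.2]],[1,[-0.3,-15.3,-0.3],[2.7,-0.3,-0.4]],[1,[-0.3,-15.6,3],[2.7,-0.3,-0.4]],[1,[-0.3,-15.6,3],[2.7,-0.3,-0.4]]], "squeeze": 30}}

```text
t: 18.98
eef_pos: [605.2, -167.8, 309.5]
tcp_rot: [0.795, -0.607, -0.006, 0.001]
contact_force: [-0.2, -1.3, 1.1]
finger_gap: -0.001
```

```bash
python3 -c "
from h import *
where(); step(cp(155,266),cp(60,266),cp(60,300),cp(35,300))"
```

```text
carrier-frame tcp [157.9   3.4 309.5]
t 18.975 p [ 605.2 -167.8  309.5] z [-0.011  0.006 -1.   ] F [-0.2 -1.3  1.1] gap -0.001
  to [ 603.3 -171.8  266. ] shift [0.37 0.25 4.35] turn [0.5 0.5 0.4] rows>= 0.7
  to [ 511.4 -196.1  266. ] shift [0.3  9.75 4.44] turn [0.5 0.5 0.4] rows>= 1.7
  to [ 511.4 -196.1  300. ] shift [0.27 9.78 1.04] turn [0.5 0.5 0.4] rows>= 1.6
  to [ 487.2 -202.5  300. ] shift [ 0.25 12.28  1.06] turn [0.5 0.5 0.4] rows>= 2.0
```

Request:
{"name": "servo_tool", "arguments": {"plan": [[1,[0.35,0.2,2.2],[0.5,0.5,0.4]],[1,[0.35,0.25,4.35],[0.5,0.5,0.4]],[1,[0.35,0.25,4.35],[0.5,0.5,0.4]],[1,[0.35,1.5,4.35],[0.5,0.5,0.4]],[1,[0.35,2.8,4.35],[0.5,0.5,0.4]]]}}

```text
t: 19.6
eef_pos: [579.1, -179.5, 271.4]
tcp_rot: [0.792, -0.611, 0.004, -0.001]
contact_force: [1.2, -0.6, 0.0]
finger_gap: -0.001
```

Request:
{"name": "servo_tool", "arguments": {"plan": [[1,[0,1.4,0],[0,0,0]],[1,[0,2.8,0],[0,0,0]],[1,[0,4.2,0],[0,0,0]],[1,[0,5.6,0],[0,0,0]],[1,[0,7,0],[0,0,0]]]}}

```text
t: 20.23
eef_pos: [510.8, -197.2, 269.6]
tcp_rot: [0.792, -0.611, 0.003, -0.001]
contact_force: [2.1, -0.7, -1.1]
finger_gap: -0.001
```

```bash
python3 -c "
from h import *
where(); step(cp(60,266),cp(60,300),cp(35,300))
F=Rn.from_euler('z',COL[2],degrees=True); o=np.array([*COL[:2],0])
for n in('scene','top'):
    p,d,c=cap(n)
    h=cv2.cvtColor(p,cv2.COLOR_RGB2HSV); m=cv2.inRange(h,(0,130,70),(8,255,255)); m[:130]=0; m[232:]=0; m[:,:380]=0; m[:,440:]=0; X=F.inv().apply(pts(d,c)[m>0]-o); print('  red',len(X),np.percentile(X,[10,50,90],axis=0).round(1).tolist(),np.argwhere(m)[:, ::-1].mean(0).round(1))
    if n=='scene': save('l5.png',np.clip(cv2.resize(p[100:250,345:505],None,fx=4,fy=4,interpolation=cv2.INTER_CUBIC)*1.6,0,255).astype(np.uint8))
"
```

```text
carrier-frame tcp [ 59.1  -1.  269.6]
t 20.225 p [ 510.8 -197.2  269.6] z [ 0.006 -0.002 -1.   ] F [ 2.1 -0.7 -1.1] gap -0.001
  to [ 511.4 -196.1  266. ] shift [-0.1  -0.09  0.36] turn [-0.3 -0.2 -0.1] rows>= 0.1
  to [ 511.4 -196.1  300. ] shift [-0.09 -0.11 -3.04] turn [-0.3 -0.2 -0.1] rows>= 0.5
  to [ 487.2 -202.5  300. ] shift [-0.08  2.39 -3.05] turn [-0.3 -0.2 -0.1] rows>= 0.6
  red 52 [[34.6, -14.5, 258.3], [38.7, -0.9, 261.1], [43.8, 12.6, 264.4]] [417.1 165.9]
  red 63 [[38.5, -9.7, 24.1], [315.5, -0.8, 33.6], [349.8, 15.8, 263.5]] [403. 188.]
```

View pics/l5.png

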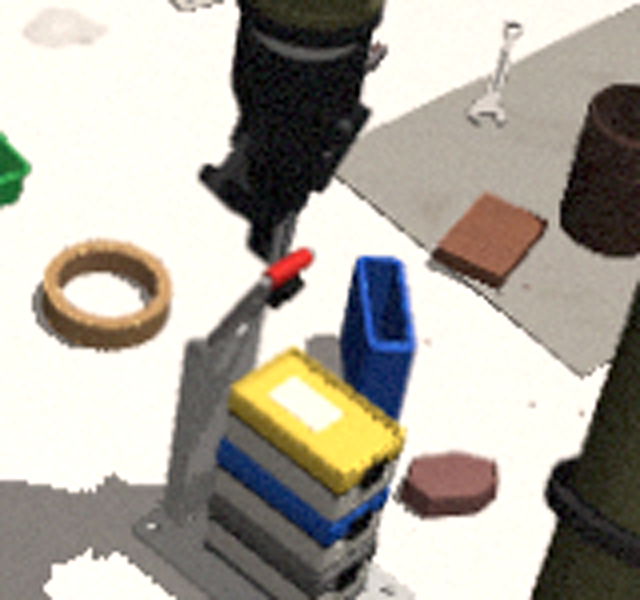

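The bail has swung past upright. The red grip is at crop (290,265), carrier x about 39, z about 258. I'll lift, move above it and press down along the arc.

Request:
{"name": "servo_tool", "arguments": {"plan": [[1,[-0.1,-0.2,-2.5],[0,0,0]],[1,[-0.1,2.7,-2.5],[-0.3,0,0]],[1,[-0.1,3.1,-1],[-0.3,0,0]],[1,[-0.1,3.8,0.5],[-0.3,0,0]],[1,[-0.1,4.6,1.7],[-0.3,0,0]]]}}

```text
t: 20.95
eef_pos: [454.3, -212.3, 253.4]
tcp_rot: [0.79, -0.613, -0.006, 0.014]
contact_force: [-59.5, -10.8, 53.5]
finger_gap: -0.001
```

```bash
cat > red.py <<'E'
from h import *
where(); step(cp(2,243),cp(-6,222),cp(-9,208),cp(-10,200))
F=Rn.from_euler('z',COL[2],degrees=True); o=np.array([*COL[:2],0])
p,d,c=cap('scene')
h=cv2.cvtColor(p,cv2.COLOR_RGB2HSV); m=cv2.inRange(h,(0,130,70),(8,255,255)); m[:130]=0; m[232:]=0; m[:,:380]=0; m[:,445:]=0
X=F.inv().apply(pts(d,c)[m>0]-o); print('  red',len(X),np.percentile(X,[10,50,90],axis=0).round(1).tolist() if len(X) else '')
E
python3 red.py
```

```text
carrier-frame tcp [  0.6  -1.1 253.4]
t 20.95 p [ 454.3 -212.3  253.4] z [-0.026 -0.014 -1.   ] F [-59.5 -10.8  53.5] gap -0.001
  to [ 455.3 -210.9  243. ] shift [-0.11 -0.17  1.03] turn [ 1.7 -0.4 -0.5] rows>= 0.2
  to [ 447.6 -212.9  222. ] shift [-0.12  0.57  3.15] turn [ 1.7 -0.4 -0.5] rows>= 0.5
  to [ 444.7 -213.7  208. ] shift [-0.13  0.83  4.56] turn [ 1.7 -0.4 -0.5] rows>= 0.7
  to [ 443.7 -214.   200. ] shift [-0.13  0.91  5.36] turn [ 1.7 -0.4 -0.5] rows>= 0.9
  red 9 [[5.6, 6.9, 237.8], [6.7, 9.4, 240.0], [12.9, 14.7, 241.4]]
```

High radial force: the tips came down in front of the grip and jammed end-on. I'll lift off and re-measure.

Request:
{"name": "servo_tool", "arguments": {"plan": [[1,[0,0.3,-2],[0,0,0]],[1,[0,0.3,-4.5],[0.8,0,0]],[1,[0,-2,-4.5],[1.7,-0.4,-0.5]],[1,[0,-5,-4.5],[1.7,-0.4,-0.5]]]}}

```text
t: 21.5
eef_pos: [516.6, -195.4, 296.5]
tcp_rot: [0.794, -0.608, 0.008, -0.013]
contact_force: [-0.1, 0.3, -0.4]
finger_gap: 0.002
```

```bash
cat >> red.py <<'E'
import sys
if len(sys.argv)>1: save(sys.argv[1],np.clip(cv2.resize(p[130:250,345:505],None,fx=5,fy=5,interpolation=cv2.INTER_CUBIC)*1.6,0,255).astype(np.uint8))
m=lid('scene',p,d,c,(385,130,460,285),(20,120,80),(35,255,255)); v,u=np.nonzero(m); print('yellow px',m.sum(),u.mean().round(1),v.mean().round(1))
p,d,c=cap('top')
h=cv2.cvtColor(p,cv2.COLOR_RGB2HSV); m=cv2.inRange(h,(0,130,70),(8,255,255)); m[:200]=0; m[260:]=0; m[:,:405]=0; m[:,440:]=0
X=F.inv().apply(pts(d,c)[m>0]-o); print('  red top',len(X),np.percentile(X,[10,50,90],axis=0).round(1).tolist() if len(X) else '')
m=lid('top',p,d,c,(385,130,460,285),(20,120,80),(35,255,255)).astype(np.uint8); f=cv2.morphologyEx(m,cv2.MORPH_CLOSE,np.ones((13,13))); q=max(cv2.findContours(f,0,1)[0],key=len).reshape(-1,2); P=F.inv().apply(cast(q,c,[0,0,1.],167)-o); print('yellow top',m.sum(),P[:,:2].min(0).round(1),P[:,:2].max(0).round(1))
E
python3 red.py
```

```text
carrier-frame tcp [ 65.2  -0.7 296.5]
t 21.5 p [ 516.6 -195.4  296.5] z [ 0.028  0.011 -1.   ] F [-0.1  0.3 -0.4] gap 0.002
  to [ 455.3 -210.9  243. ] shift [-0.08  6.48  5.16] turn [-1.7  0.2  0.3] rows>= 1.3
  to [ 447.6 -212.9  222. ] shift [-0.08  7.34  7.23] turn [-1.7  0.2  0.3] rows>= 1.6
  to [ 444.7 -213.7  208. ] shift [-0.08  7.68  8.62] turn [-1.7  0.2  0.3] rows>= 1.8
  to [ 443.7 -214.   200. ] shift [-0.07  7.81  9.42] turn [-1.7  0.2  0.3] rows>= 2.0
  red 52 [[5.3, -12.0, 235.2], [7.8, -0.0, 239.3], [13.0, 13.9, 242.5]]
yellow px 613 425.3 204.1
  red top 45 [[7.8, -12.2, 232.9], [12.5, 1.0, 238.4], [16.1, 12.4, 243.9]]
yellow top 425 [-51.4 -29.1] [47.6 29.6]
```

Grip centre is at carrier (13, 235), θ about 42°, and the stack hasn't moved. I'll press from slightly behind the grip, following the arc slowly.

Request:
{"name": "servo_tool", "arguments": {"plan": [[1,[-0.1,3,1],[-1,0.1,0.2]],[1,[-0.1,4.4,2.2],[-1.7,0.2,0.3]],[1,[-0.1,4.6,3],[-1.7,0.2,0.3]],[1,[-0.1,5,3.7],[-1.7,0.2,0.3]],[1,[-0.1,5.3,4.2],[-1.7,0.2,0.3]]]}}

```text
t: 22.22
eef_pos: [465.3, -207.3, 253.5]
tcp_rot: [0.793, -0.609, 0.0, -0.0]
contact_force: [-2.1, 0.7, 1.0]
finger_gap: 0.001
```

```bash
python3 red.py
```

```text
carrier-frame tcp [ 12.6   0.9 253.5]
t 22.225 p [ 465.3 -207.3  253.5] z [ 0.  0. -1.] F [-2.1  0.7  1. ] gap 0.001
  to [ 455.3 -210.9  243. ] shift [0.09 1.06 1.05] turn [-0.   0.   0.1] rows>= 0.2
  to [ 447.6 -212.9  222. ] shift [0.09 1.86 3.15] turn [-0.   0.   0.1] rows>= 0.6
  to [ 444.7 -213.7  208. ] shift [0.08 2.16 4.55] turn [-0.   0.   0.1] rows>= 0.8
  to [ 443.7 -214.   200. ] shift [0.08 2.26 5.35] turn [-0.   0.   0.1] rows>= 0.9
  red 29 [[0.7, -11.0, 232.0], [3.3, 4.4, 236.0], [7.0, 15.0, 241.5]]
yellow px 604 425.5 204.4
  red top 1 [[3.4, 12.8, 233.3], [3.4, 12.8, 233.3], [3.4, 12.8, 233.3]]
yellow top 367 [-51.3 -29.1] [15.1 29.5]
```

Request:
{"name": "servo_tool", "arguments": {"plan": [[1,[0.05,0.45,0.8],[0,0,0]],[1,[0.05,0.8,1.55],[0,0,0]],[1,[0.05,1.1,2.3],[0,0,0]],[1,[0.05,1.4,3.05],[0,0,0]]]}}

```text
t: 22.82
eef_pos: [451.8, -211.6, 222.9]
tcp_rot: [0.793, -0.61, 0.0, -0.0]
contact_force: [0.1, 0.0, 0.5]
finger_gap: -0.002
```

Request:
{"name": "servo_tool", "arguments": {"plan": [[1,[0,0.15,0.6],[0,0,0]],[1,[0,0.25,1.2],[0,0,0]],[1,[0,0.3,1.7],[0,0,0]],[1,[0,0.3,1.7],[0,0,0]]]}}

```text
t: 23.32
eef_pos: [449.1, -212.2, 206.2]
tcp_rot: [0.793, -0.609, 0.0, -0.0]
contact_force: [0.5, -0.8, -0.1]
finger_gap: -0.003
```

```bash
python3 red.py
```

```text
carrier-frame tcp [ -4.3   0.4 206.2]
t 23.325 p [ 449.1 -212.2  206.2] z [ 0.001  0.    -1.   ] F [ 0.5 -0.8 -0.1] gap -0.003
  to [ 455.3 -210.9  243. ] shift [ 0.04 -0.64 -3.68] turn [-0.   0.   0.1] rows>= 0.6
  to [ 447.6 -212.9  222. ] shift [ 0.03  0.16 -1.58] turn [-0.   0.   0.1] rows>= 0.3
  to [ 444.7 -213.7  208. ] shift [ 0.03  0.47 -0.18] turn [-0.   0.   0.1] rows>= 0.1
  to [ 443.7 -214.   200. ] shift [0.03 0.57 0.62] turn [-0.   0.   0.1] rows>= 0.1
  red 33 [[-15.3, -16.0, 182.8], [-14.2, -0.1, 187.2], [-9.4, 14.4, 190.1]]
yellow px 452 427.4 208.0
  red top 2 [[-14.0, 5.6, 181.9], [-13.6, 9.4, 182.9], [-13.3, 13.1, 184.0]]
yellow top 259 [-51.3 -28.4] [-8.4 29.5]
```

Grip top is near z 187 with about 6 mm to go. I'll press gently to contact.

Request:
{"name": "servo_tool", "arguments": {"plan": [[1,[0,0.1,0.3],[0,0,0]],[1,[0,0.2,0.6],[0,0,0]],[1,[0,0.2,0.75],[0,0,0]],[1,[0,0.2,0.75],[0,0,0]]]}}

```text
t: 23.92
eef_pos: [447.1, -212.9, 199.4]
tcp_rot: [0.793, -0.61, 0.001, 0.0]
contact_force: [-2.6, 0.3, 6.2]
finger_gap: 0.0
```

Request:
{"name": "servo_tool", "arguments": {"plan": [[1,[0,0,0.1],[0,0,0]],[1,[0,0,0.2],[0,0,0]],[1,[0,0,0.2],[0,0,0]]]}}

```text
t: 24.3
eef_pos: [447.2, -212.9, 199.0]
tcp_rot: [0.793, -0.61, 0.001, 0.001]
contact_force: [-7.1, 1.4, 23.7]
finger_gap: -0.003
```

Request:
{"name": "servo_tool", "arguments": {"plan": [[1,[0,0,-2],[0,0,0]],[1,[0,0,-6],[0,0,0]],[1,[0,0,-12],[0,0,0]],[1,[0,6,-14],[0,0,0]],[1,[0,12,-14],[0,0,0]]]}}

```text
t: 24.92
eef_pos: [331.0, -243.8, 338.1]
tcp_rot: [0.793, -0.609, 0.002, -0.0]
contact_force: [-0.8, -1.8, -0.0]
finger_gap: 0.0
```

Request:
{"name": "servo_tool", "arguments": {"plan": [[1,[6,0,-2],[0,0,0]],[1,[12,0,-4],[0,0,0]],[1,[18,0,-4],[0,0,0]],[1,[18,0,-4],[0,0,0]]]}}

```text
t: 25.42
eef_pos: [376.5, -422.4, 374.4]
tcp_rot: [0.791, -0.612, -0.001, -0.001]
contact_force: [-0.5, 0.8, -0.3]
finger_gap: -0.002
```

```bash
python3 red.py fin.png
```

```text
carrier-frame tcp [-128.3 -184.3  374.4]
t 25.425 p [ 376.5 -422.4  374.4] z [-0.     0.002 -1.   ] F [-0.5  0.8 -0.3] gap -0.002
  to [ 455.3 -210.9  243. ] shift [-18.46 -12.94  13.19] turn [-0.   0.1 -0.2] rows>= 4.2
  to [ 447.6 -212.9  222. ] shift [-18.45 -12.14  15.29] turn [-0.   0.1 -0.2] rows>= 4.3
  to [ 444.7 -213.7  208. ] shift [-18.44 -11.84  16.69] turn [-0.   0.1 -0.2] rows>= 4.4
  to [ 443.7 -214.   200. ] shift [-18.44 -11.74  17.49] turn [-0.   0.1 -0.2] rows>= 4.5
  red 24 [[-15.5, -10.5, 179.4], [-12.8, 2.0, 182.1], [-10.0, 13.5, 186.0]]
yellow px 342 426.6 207.5
  red top 0 
yellow top 52 [ 33.3 -12. ] [49.  14.8]
```

View pics/fin.png

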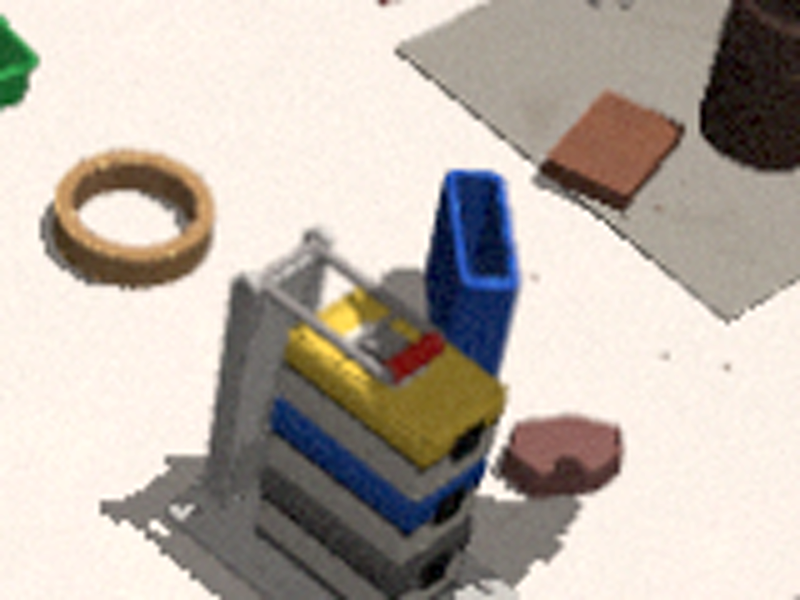

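The bail lies level with its red grip at crop (415,355). The grip's top is at z about 182, against 182.5 expected when closed. The column stands square and the arm is clear, so I'm handing in.

```bash
python3 -c "
from cell import robot
print(robot.job_done())"
```

```text
the job is handed in; nothing more can be done
None
```

The blue case is stacked on the grey one, the yellow case is on top of that, and the bail is swung down onto the top lid. I handed the job in at about 25.5 s with the arm clear and touching nothing.

**Last checks**
- **Blue case:** before yellow went on, its lid measured about z 112, within about 1.5 mm and 1° of the column by the top view. The scene view read 4–5 mm off because its outline took in the lid's sides.
- **Yellow case:** its lid measured about z 162–164 against 162 expected, and the column looks square in the last picture.
- **Bail:** the top of its grip measured about z 182 against 182.5 expected when closed. A downward press met firm resistance (about 24 N) there.
- **Other objects:** I never went near the specimens, the holder or the marker. The last picture shows the specimens and holder where they were; I did not check the marker again at the end.

**What went wrong on the way**
- **First grasp of blue:** it stopped at joint limits and briefly closed on the case out of position. I regripped at a smaller tool tilt.
- **First press on the bail:** the fingertips jammed against the end of the grip, with about 80 N at the wrist (limit 120 N). I lifted off and pressed again from behind the grip. The load was on the fingertips, so I don't expect it to count against the 40 N limit for the arm and gripper body, but I could not confirm that.

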